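# Tighten a strap-clamp nut with short ring-spanner swings

## Task

The strap clamp that holds the bush for marking is still loose. Fit the ring spanner over its hexagon nut and turn the nut clockwise in short swings between the two pillars, lifting the spanner off and setting it back for each new bite, until the nut comes up tight at about 0.8 N m (never more than 1.2 N m). Then lay the spanner flat on the desk, clear of the clamp; turn the nut with the spanner only, and leave the other things where they are.

Things in the scene. Friction and masses are not known exactly. Their poses are not given: they have to be found in the camera images.
- ring_spanner: loose bright ring spanner, 178 mm long, 0.16 kg, lying flat; origin at the ring's centre on the underside, x along the handle away from the ring, z up. Six-sided ring 14 mm tall, opening 32 mm across flats with corners on x, walls 5.5 mm. Handle: bar 12 mm wide, 18 mm tall (z 0 to 18), x = 32 to 150 mm, then a 20 mm end boss
- spanner_grip (a point): point in the middle of the spanner's handle, 95 mm from the ring's centre, 9 mm above the underside; axes as the spanner's
- fixture: fixed strap clamp: dark T-shaped base 14 mm thick, x = -58 to 102 mm, 124 mm wide at the front, 64 mm behind x = 2 mm; steel strap holding a bush (at x = 62 mm), stud with a hexagon nut, two pillars. Origin on the desk under the stud, z up. The spanner's handle belongs on the open -x side, between the pillars. The washer under the nut, on which the seated spanner rests, has its top at z = 47 mm
- nut_top (a point): centre of the nut's top face, 65 mm above the desk; turns with the nut. Nut 30 mm across flats, 18 mm tall, top 3 mm chamfered, corners on this x axis: the spanner slips over it when its yaw equals this yaw plus a multiple of 60 degrees, with 1 mm clearance at each flat and 7 degrees of play either way. The stud (17 mm thick) stands 10 mm above it
- nut (a joint): turn of the nut on the stud in rad, grows clockwise seen from above (tightening). It drags with about 0.12 N m and stays where it is left; it must still turn about 80 to 130 degrees at the start before it comes up tight at a hard stop
- stud (a joint): elastic twist of the stud in rad, clockwise positive, 0 when free, 25 N m per rad: it grows with the torque once the nut is home, but by so little (0.032 rad at 0.8 N m) that its reading is coarse; the force on the tool tells more. Springs back when the spanner lets go; the nut keeps its place
- hex_key: loose L-shaped hex key, 78 x 28 x 6 mm, lying on the desk; bystander
- plug_gauge_1: loose steel plug gauge, 118 x 33 x 33 mm, lying on the desk; bystander
- drift: loose brass hexagon bar, 135 mm long, 14 mm thick, lying on the desk; bystander
- pillar_left (a point): top centre of the pillar at (-30, 52) mm on the fixture, 14 mm thick, 90 mm high; with its twin it lets a seated handle swing about 46 degrees either way from the fixture's -x direction
- pillar_right (a point): top centre of the twin pillar at (-30, -52) mm on the fixture

How it is judged:
On the way, in this order (a step that is already met when the one before it is completed fails the run):
1. the ring spanner is seated over the nut (horizontal distance between ring_spanner and nut_top below 0.005 m and height (world z) of ring_spanner below 0.053 m and angle between ring_spanner's own z axis and vertical below 0.15 rad), for 0.1 s.
2. the nut is home and held tight at 0.5 N m or more (value of joint nut above 2.5 rad and value of joint stud above 0.02 rad), for 0.1 s.
At the end, for the whole second after the job is handed in: the nut is still home (joint above 2.45 rad) and the ring spanner lies flat and still on the desk (underside of the ring within 10 mm of the desk, tilted less than 0.1 rad), its ring more than 90 mm from the nut (value of joint nut above 2.45 rad and height (world z) of ring_spanner below 0.01 m and angle between ring_spanner's own z axis and vertical below 0.1 rad and horizontal distance between ring_spanner and nut_top above 0.09 m and linear speed of ring_spanner below 0.02 m/s); the robot touches nothing.
It fails at once if the nut is overtightened: more than 1.25 N m on the stud (value of joint stud above 0.05 rad).
It fails at once if the fingers touch the nut (contact force between the fingers and nut above 2 N).
It fails at once if a bystander is moved by more than 30 mm (distance of any of hex_key, plug_gauge_1, drift from where it was at the start of the episode above 0.03 m).
It also fails if it takes over 72 s, if anything falls off the work surface, if the arm or the gripper's body presses on something with over 40 N, if the wrist force passes 120 N, or if a joint passes its speed limit or range.

## Robot

A 7-joint arm with a two-finger parallel gripper is mounted at the origin on a cart in front of the work surface, level with it; the furniture and walls round the work are solid. World frame = base frame: x ahead of the robot, y to its left, z up, the work surface at z = 0. Lengths are in m, angles in rad, forces in N, time in s.
With the tool pointing down it reaches from about 0.425 to 0.875 m from the base axis. Payload 4.7 kg.
Tool frame: the origin (TCP) lies on the centre line of the jaws, within the pads' length; the fingertips stand 19 mm ahead of it and the grasp point (between the pads) is the TCP (ctrl.nose_length is the distance from the TCP to the fingertips, in m); z points along the fingers, x is the direction in which the jaws open and shut, and the axes are right-handed (so a half turn about z gives the same grasp; the last joint's range is limited). The gripper opens to 87 mm and grips with 3 to 60 N. Pads are 19 mm wide; open, the fingers measure 117 mm over their backs; the gripper's body (75 mm by 190 mm) begins 51 mm behind the grasp point.
Start: joints at [1.266, 0.321, -0.07, 1.45, 0.023, 1.371, -0.057], TCP at [0.204, -0.617, 0.242] pointing down, gripper open.
Joint ranges: [-2.86, 2.86], [-0.3, 2.09], [-1.38, 1.24], [0.06, 2.45], [-1.56, 4.7], [0.09, 2.05], [-2.69, 2.69]. Speed limits (rad/s): [2.57, 2.57, 3.14, 3.14, 3.14, 3.14, 3.14].

## Interface

Orientations are given as a rotation vector (axis times angle).
In Python, from bench import ctrl gives the robot as it stands. The module is installed in compiled form; this text tells all that it offers.
- The arm moves only by the shell command python3 -m crank 'ROWS' [OPENING] [FORCE]. ROWS is a JSON object of lists of equal length, an entry for each row: "dp": the shift along the tool's x, y, z in cm, a list of three; "delta_rot": the turn, a rotation vector about the tool's x, y, z in rad, a list of three. In form: {"dp": [[x, y, z], ...], "delta_rot": [[rx, ry, rz], ...]}. A call has exactly 8 rows; each row shifts and turns the commanded pose from where the row before left it, along the tool's axes as they then stand; what a row does not reach is not made up. A row lasts 1/10 s, in which the tool goes at most 50 mm and 8.59 degrees, less where a joint would pass 70% of its speed; a pose out of reach is approached as far as the arm can. A call with a gripper value outside its range is refused whole. OPENING is the finger opening in cm, from 0 to 8.7, set as the call begins (- or left out, the last holds). The fingers move at their own pace and stop on an object; FORCE is the grip in N (left out, the last holds). Time passes only in rows, so rows that do not move let the fingers close, or fill a call up. It gives the time, the measured TCP pose, the force and the opening at its end, in the units of the state.
- ctrl.get_state(): the state, without advancing time (a new reading comes with each control period).
- ctrl.get_image(name): name is "scene" or "top" or "wrist"; returns the picture (384x512x3 uint8, blue, green, red); there is no depth.
- ctrl.camera_info(name): a dict with "camera_matrix" (3x3 intrinsics, pixels), "D" ([k1, k2, p1, p2, k3] as OpenCV has them; the pictures are not rectified), "xyz" and "orientation" of the camera in the world. Camera axes: x right, y down, z forward; pixel columns grow to the right and rows downward; lengths in m; the calibration is good to about 2 mm. A picture is of the moment at which its call begins: read the wrist's pose just before it. camera_info takes no time and is no camera call; for the wrist camera it gives the pose at the moment of the call.
- ctrl.close_job(): hands the job in, once; it reports no verdict.
The state is a dict: "time": time; "joint_positions": joint angles; "qd": joint speeds; "joint_torque": joint torques, N m; "position": TCP position; "tool_rot": TCP orientation; "ft_force": force on the tool from outside, world axes, zero at the start; "torque": the same for the moment, N m; "grip_width": opening from 0.0 (shut) to 1.0 (fully open).
Only numpy, scipy, OpenCV 4.12 (cv2) and the standard library are available. Lean on these libraries where they do the work, as an engineer would, in place of code of your own. Each camera call takes 0.05 s, during which the arm holds its last target.

## Working session

There is one attempt and no reset: what is moved stays moved. The work goes in short steps, Python scripts to look and compute and a shell command to move; the robot and the scene stay as the last step left them, time stands still between calls to the robot, and variables do not carry over. Pictures are saved under pics/ and viewed, and the job is handed in when it is done.

```bash
mkdir -p pics; ls
python3 - <<'E'
from bench import ctrl
import cv2,json
s=ctrl.get_state()
for k,v in s.items(): print(k,v)
print(ctrl.nose_length)
for n in ["scene","top","wrist"]:
    print(n,ctrl.camera_info(n))
    cv2.imwrite(f"pics/{n}0.png",ctrl.get_image(n))
E
```

```text
pics
time 0.0
joint_positions [ 1.26610466  0.32182572 -0.07007336  1.45167105  0.02262571  1.37080063
 -0.05691026]
qd [-1.46986688e-03  6.12963727e-04  2.91880228e-04  2.08942683e-05
  5.78429652e-04  1.21424476e-03 -6.32506757e-04]
joint_torque [-8.85932459e-04 -4.91290784e+01 -4.04230328e-01 -3.12524736e+01
 -6.38586120e-02  4.39903478e-02  1.80799534e-04]
position [ 0.20349952 -0.61677846  0.24046162]
tool_rot [-2.54505951  1.84007431  0.00255245]
ft_force [-0.42580618 -0.10440012  0.18050608]
torque [-0.02067974 -0.02134608 -0.0167737 ]
grip_width 1.0038154495658562
0.019
scene {'camera_matrix': array([[479.16736213,   0.        , 254.4073147 ],
       [  0.        , 479.16736213, 193.83474923],
       [  0.        ,   0.        ,   1.        ]]), 'D': array([-0.0949292,  0.       ,  0.       ,  0.       ,  0.       ]), 'xyz': array([-0.19823999,  0.48177545,  0.88067051]), 'orientation': array([-1.21928952,  2.27053089, -1.00139677])}
top {'camera_matrix': array([[465.24218139,   0.        , 252.09213157],
       [  0.        , 465.24218139, 194.89574446],
       [  0.        ,   0.        ,   1.        ]]), 'D': array([-0.18332604,  0.        ,  0.        ,  0.        ,  0.        ]), 'xyz': array([0.31034727, 0.01861805, 1.42909828]), 'orientation': array([-2.1702614 ,  2.11744398, -0.19657196])}
wrist {'camera_matrix': array([[324.21351831,   0.        , 253.98834589],
       [  0.        , 324.21351831, 186.19036295],
       [  0.        ,   0.        ,   1.        ]]), 'D': array([-0.0879001,  0.       ,  0.       ,  0.       ,  0.       ]), 'xyz': array([ 0.27049522, -0.59592795,  0.38356434]), 'orientation': array([ 2.36565389, -1.70906805, -0.22709272])}
```

View pics/scene0.png

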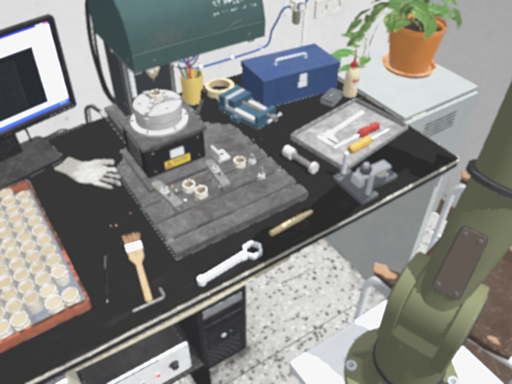

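View pics/top0.png

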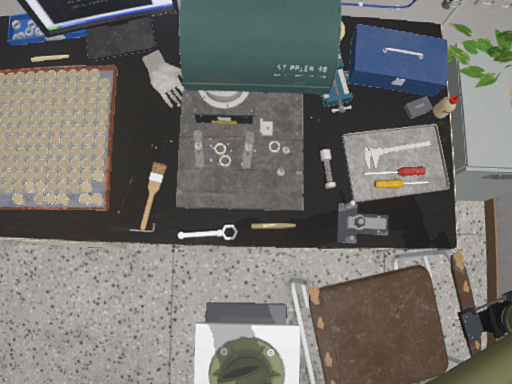

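View pics/wrist0.png

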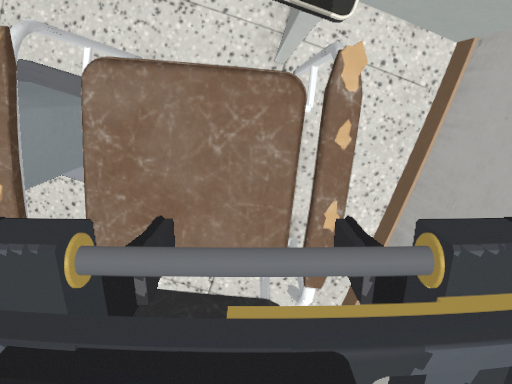

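```bash
cat > h.py <<'E'
import numpy as np,cv2
from bench import ctrl
from scipy.spatial.transform import Rotation as R
def ray(info,px):
    px=np.array(px,float).reshape(-1,1,2)
    u=cv2.undistortPoints(px,info['camera_matrix'],info['D'])[:,0]
    d=np.c_[u,np.ones(len(u))]
    Rm=R.from_rotvec(info['orientation']).as_matrix()
    return info['xyz'],d@Rm.T
def plane(info,px,z):
    o,d=ray(info,px); return o+d*((z-o[2])/d[:,2])[:,None]
def proj(info,P):
    Rm=R.from_rotvec(info['orientation']).as_matrix()
    rv=cv2.Rodrigues(Rm.T)[0]
    return cv2.projectPoints(np.array(P,float).reshape(-1,1,3),rv,-Rm.T@info['xyz'],info['camera_matrix'],info['D'])[0][:,0]
def tri(infos,pxs):
    A=np.zeros((3,3));b=np.zeros(3)
    for i,p in zip(infos,pxs):
        o,d=ray(i,p);d=d[0]/np.linalg.norm(d[0]);M=np.eye(3)-np.outer(d,d);A+=M;b+=M@o
    return np.linalg.solve(A,b)
E
python3 - <<'E'
from h import *
t=cv2.imread('pics/top0.png');s=cv2.imread('pics/scene0.png')
cv2.imwrite('pics/tc1.png',cv2.resize(t[190:250,170:310],None,fx=5.6,fy=5.6,interpolation=cv2.INTER_CUBIC))
cv2.imwrite('pics/tc2.png',cv2.resize(t[190:260,320:410],None,fx=8,fy=8,interpolation=cv2.INTER_CUBIC))
cv2.imwrite('pics/sc1.png',cv2.resize(s[130:210,320:410],None,fx=7,fy=7,interpolation=cv2.INTER_CUBIC))
E
```

```text
(no output)
```

View pics/tc1.png

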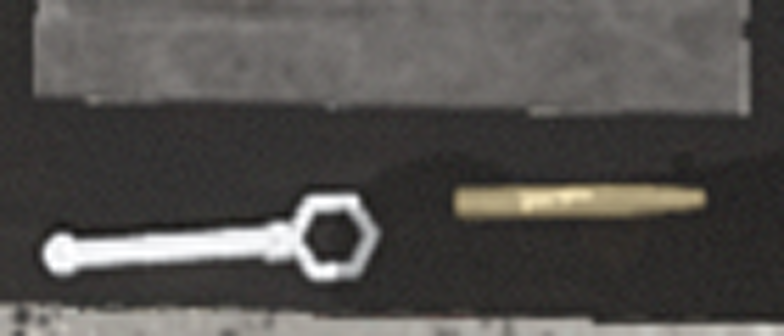

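View pics/tc2.png

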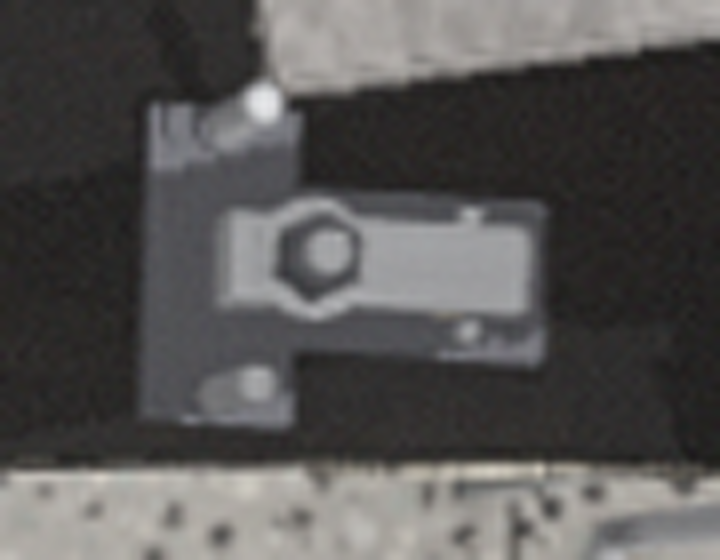

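View pics/sc1.png

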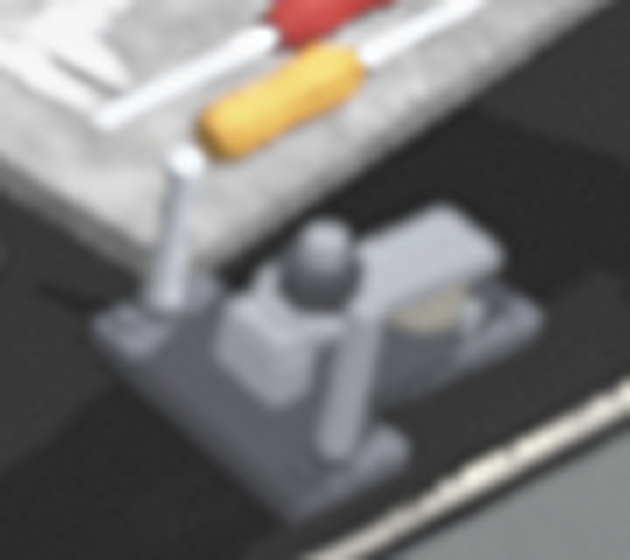

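Run:
```python
from h import *
T=ctrl.camera_info('top');S=ctrl.camera_info('scene')
a=lambda u,v:(170+u/5.6-.4,190+v/5.6-.4)
b=lambda u,v:(320+u/8-.4,190+v/8-.4)
c=lambda u,v:(320+u/7-.4,130+v/7-.4)
print('ring',plane(T,a(334,238),.014),'boss',plane(T,a(62,254),.018))
print('drift',plane(T,[a(455,202),a(705,198)],.01))
print('stud top',plane(T,b(332,247),.075),tri([T,S],[b(332,247),c(325,235)]))
print('nut',plane(T,b(318,256),.065))
print('pl',plane(T,[b(264,102),b(257,383)],.09),tri([T,S],[b(264,102),c(183,160)]),tri([T,S],[b(257,383),c(360,312)]))
print('base corners',plane(T,[b(150,105),b(143,412),b(546,205),b(543,362),],.014))
print('desk edge',plane(T,[(240,246),(360,246),(180,243)],0))
```

```text
ring [[0.42887283 0.06203068 0.014     ]] boss [[0.4157398  0.20938043 0.018     ]]
drift [[ 0.4506105  -0.00336229  0.01      ]
 [ 0.45608657 -0.14046581  0.01      ]]
stud top [[ 0.46691182 -0.32941631  0.075     ]] [ 0.46720611 -0.33018387  0.07214994]
nut [[ 0.46457422 -0.32658172  0.065     ]]
pl [[ 0.51841628 -0.30054646  0.09      ]
 [ 0.41470034 -0.29706708  0.09      ]] [ 0.51907643 -0.30097194  0.08722252] [ 0.41577941 -0.29768751  0.08462549]
base corners [[ 0.5279257  -0.27344232  0.014     ]
 [ 0.40868594 -0.27028111  0.014     ]
 [ 0.49220002 -0.43148222  0.014     ]
 [ 0.43059108 -0.42914183  0.014     ]]
desk edge [[ 0.38818807  0.02826427  0.        ]
 [ 0.39557037 -0.34450515  0.        ]
 [ 0.3922784   0.21283129  0.        ]]
```

```bash
cat >> h.py <<'E'
def st():
    s=ctrl.get_state(); return s
def toolR(): return R.from_rotvec(ctrl.get_state()['tool_rot']).as_matrix()
def goto(P,yaw,Rt=None,p=None):
    """shift cm in current tool frame & total tool-z turn to reach world P with tool x yaw, pointing down"""
    s=ctrl.get_state(); Rm=R.from_rotvec(s['tool_rot']).as_matrix()
    d=Rm.T@(np.array(P)-s['position'])*100
    c,sn=np.cos(yaw),np.sin(yaw)
    G=np.c_[[c,sn,0],[sn,-c,0],[0,0,-1]]
    rv=R.from_matrix(Rm.T@G).as_rotvec()
    return d.round(2),rv.round(3)
def rep():
    s=ctrl.get_state();Rm=toolR()
    print('t',round(s['time'],2),'p',s['position'].round(4),'yaw',round(np.degrees(np.arctan2(Rm[1,0],Rm[0,0])),2),'tz',Rm[:,2].round(4),'F',s['ft_force'].round(2),'M',s['torque'].round(3),'g',round(s['grip_width'],3),'q',s['joint_positions'].round(2))
E
python3 - <<'E'
from h import *
rep();Rm=toolR();print(Rm.round(3))
W=ctrl.camera_info('wrist');Rc=R.from_rotvec(W['orientation']).as_matrix()
print('cam pos in tool',Rm.T@(W['xyz']-st()['position']));print('cam axes in tool',(Rm.T@Rc).round(3))
E
```

```text
t 0.15 p [ 0.2036 -0.6169  0.2407] yaw -71.73 tz [-5.0e-04  1.3e-03 -1.0e+00] F [-1.4   0.02  0.83] M [ 0.028  0.009 -0.002] g 0.999 q [ 1.27  0.32 -0.07  1.45  0.02  1.37 -0.06]
[[ 0.313 -0.95  -0.001]
 [-0.95  -0.313  0.001]
 [-0.001  0.    -1.   ]]
cam pos in tool [ 0.00089846 -0.07010719 -0.1429938 ]
cam axes in tool [[ 1.     0.     0.002]
 [-0.001  0.965  0.261]
 [-0.002 -0.261  0.965]]
```

Run:
```python
from h import *
print(goto([.466,-.383,.18],np.radians(-2)))
```

```text
(array([-13.98, -32.25,   6.09]), array([-1.000e-03,  1.000e-03, -1.217e+00]))
```

```bash
python3 -m crank '{"dp":[[-1.75,-4.0,0.4],[-1.75,-4.0,0.4],[-1.75,-4.0,0.4],[-1.75,-4.0,0.4],[-1.75,-4.0,0.4],[-1.75,-4.0,0.4],[-1.75,-4.0,0.4],[-1.75,-4.0,0.4]],"delta_rot":[[0,0,0],[0,0,0],[0,0,0],[0,0,0],[0,0,0],[0,0,0],[0,0,0],[0,0,0]]}'
python3 -m crank '{"dp":[[0,0,0.4],[0,0,0.4],[0,0,0.4],[0,0,0.4],[0,0,0.4],[0,0,0.4],[0,0,0.2],[0,0,0]],"delta_rot":[[0,0,-0.149],[0,0,-0.149],[0,0,-0.149],[0,0,-0.149],[0,0,-0.149],[0,0,-0.149],[0,0,-0.149],[0,0,-0.149]]}'
python3 - <<'E'
from h import *
rep();print(ctrl.camera_info('wrist'))
cv2.imwrite('pics/w1.png',ctrl.get_image('wrist'));rep()
E
```

```text
time: 0.95
position: [0.4646, -0.3826, 0.2092]
tool_rot: [2.546, -1.841, -0.0]
ft_force: [-0.1, -0.1, 0.5]
grip_width: 1.002
time: 1.75
position: [0.4633, -0.3838, 0.1827]
tool_rot: [-3.14, 0.085, 0.002]
ft_force: [0.3, 0.5, 0.7]
grip_width: 1.0
t 1.75 p [ 0.4633 -0.3838  0.1827] yaw -3.08 tz [-1.1e-03  9.0e-04 -1.0e+00] F [0.32 0.5  0.7 ] M [-0.075 -0.076  0.04 ] g 1.0 q [ 0.99  0.28 -0.41  1.64  0.12  1.24  0.5 ]
{'camera_matrix': array([[324.21351831,   0.        , 253.98834589],
       [  0.        , 324.21351831, 186.19036295],
       [  0.        ,   0.        ,   1.        ]]), 'D': array([-0.0879001,  0.       ,  0.       ,  0.       ,  0.       ]), 'xyz': array([ 0.46641586, -0.31390555,  0.32578787]), 'orientation': array([ 2.87531628, -0.07630367, -0.01100265])}
t 1.8 p [ 0.4633 -0.3839  0.1829] yaw -2.77 tz [-1.1e-03  7.0e-04 -1.0e+00] F [-0.75 -0.17  0.26] M [-0.02  -0.08   0.016] g 1.003 q [ 0.99  0.28 -0.41  1.64  0.12  1.24  0.51]
```

View pics/w1.png

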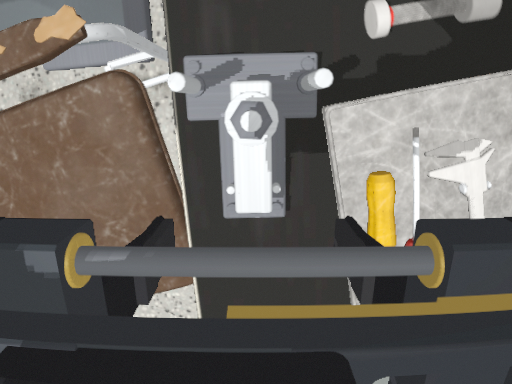

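Run:
```python
import cv2
t=cv2.imread('pics/w1.png')
cv2.imwrite('pics/w1c.png',cv2.resize(t[45:225,160:340],None,fx=3.3,fy=3.3,interpolation=cv2.INTER_CUBIC))
cv2.imwrite('pics/w1d.png',cv2.resize(t[85:160,215:290],None,fx=8,fy=8,interpolation=cv2.INTER_CUBIC))
```

```text
(no output)
```

View pics/w1c.png

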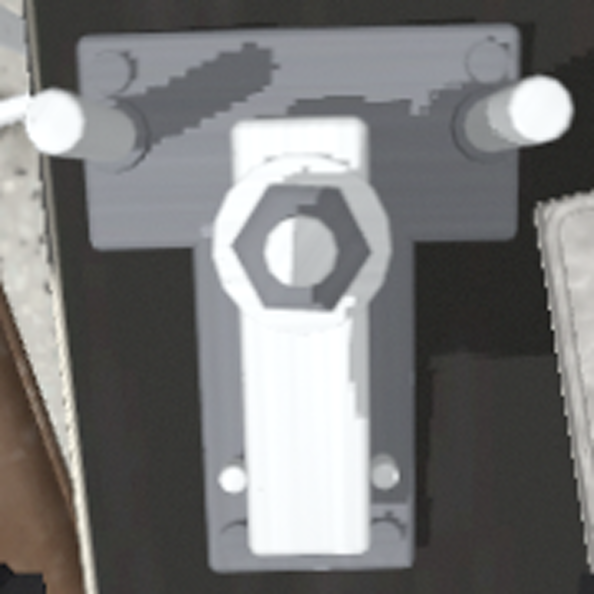

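View pics/w1d.png

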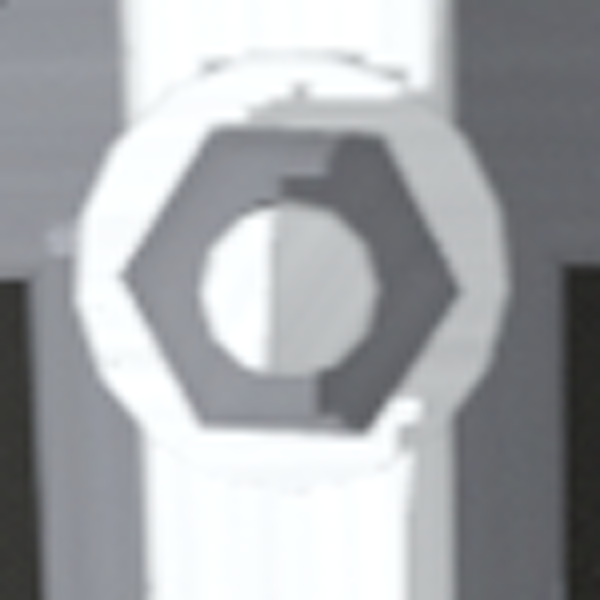

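Run:
```python
from h import *
W={'camera_matrix': np.array([[324.21351831,0,253.98834589],[0,324.21351831,186.19036295],[0,0,1]]),'D':np.array([-0.0879001,0,0,0,0]),'xyz':np.array([ 0.46641586, -0.31390555,  0.32578787]), 'orientation': np.array([ 2.87531628, -0.07630367, -0.01100265])}
c=np.array([(122,276),(212,128),(385,133),(461,290),(363,433),(197,425)])/8.+[214.5,84.5]
P=plane(W,c,.062);ctr=P[:,:2].mean(0);print('centre',ctr)
v=P[:,:2]-ctr;print('r',np.hypot(*v.T),'ang',(np.degrees(np.arctan2(v[:,1],v[:,0]))%60).round(1))
f=lambda u,v:(160+u/3.3-.35,45+v/3.3-.35)
print('stud',plane(W,np.array([(289,289)])/8.+[214.5,84.5],.075))
p=plane(W,[f(541,109),f(54,121)],.09);print('pillars',p, np.degrees(np.arctan2(*(p[0]-p[1])[[1,0]])))
print(plane(W,[f(519,28),f(80,37),f(413,570),f(211,572)],.014))
T=ctrl.camera_info('top')
b=lambda u,v:(320+u/8-.4,190+v/8-.4)
print('tri stud',tri([T,W],[b(332,247),np.array((289,289))/8.+[214.5,84.5]]),'pil',tri([T,W],[b(264,102),f(541,109)]))
```

```text
centre [ 0.46279531 -0.33023182]
r [0.01683692 0.01691928 0.01737408 0.01716833 0.01685476 0.01717857] ang [54.9 53.9 54.1 54.3 52.9 53.5]
stud [[ 0.46284645 -0.33008992  0.075     ]]
pillars [[ 0.51570632 -0.30187596  0.09      ]
 [ 0.41224758 -0.29876611  0.09      ]] -1.7217300217484555
[[ 0.52572913 -0.27599026  0.014     ]
 [ 0.40430739 -0.271822    0.014     ]
 [ 0.49151941 -0.43325836  0.014     ]
 [ 0.42881302 -0.43059922  0.014     ]]
tri stud [ 0.46450416 -0.32855408  0.08251129] pil [ 0.51819944 -0.30175998  0.08378748]
```

```bash
python3 -m crank '{"dp":[[0,-2,0],[0,-2,0],[0,-2,0],[0,0,0],[0,0,0],[0,0,0],[0,0,0],[0,0,0]],"delta_rot":[[0,0,0],[0,0,0],[0,0,0],[0,0,0],[0,0,0],[0,0,0],[0,0,0],[0,0,0]]}'
python3 - <<'E'
from h import *
rep();W=ctrl.camera_info('wrist')
cv2.imwrite('pics/w2.png',ctrl.get_image('wrist'))
import pickle;pickle.dump(W,open('W2.pkl','wb'))
t=cv2.imread('pics/w2.png')
print(W['xyz'],proj(W,[[.4628,-.3302,.065]]))
cv2.imwrite('pics/w2c.png',cv2.resize(t[150:240,210:300],None,fx=6.6,fy=6.6,interpolation=cv2.INTER_CUBIC))
rep()
print(goto([.423,.08,.22],np.radians(5)))
E
```

```text
time: 2.6
position: [0.467, -0.3248, 0.1835]
tool_rot: [3.14, -0.096, -0.0]
ft_force: [0.3, -0.4, -0.5]
grip_width: 1.001
t 2.6 p [ 0.467  -0.3248  0.1835] yaw -3.51 tz [-1.e-04 -1.e-04 -1.e+00] F [ 0.28 -0.35 -0.46] M [-0.027 -0.159  0.005] g 1.001 q [ 0.95  0.21 -0.44  1.72  0.1   1.23  0.42]
[ 0.47058986 -0.25488041  0.32644159] [[249.99589364 191.19181734]]
t 2.65 p [ 0.4671 -0.3247  0.1834] yaw -3.51 tz [-1.e-04  0.e+00 -1.e+00] F [ 0.29 -0.71 -0.9 ] M [-0.042 -0.078  0.006] g 0.999 q [ 0.95  0.21 -0.45  1.72  0.1   1.23  0.42]
(array([ -6.88, -40.13,  -3.66]), array([-0.   ,  0.   , -0.148]))
```

View pics/w2c.png

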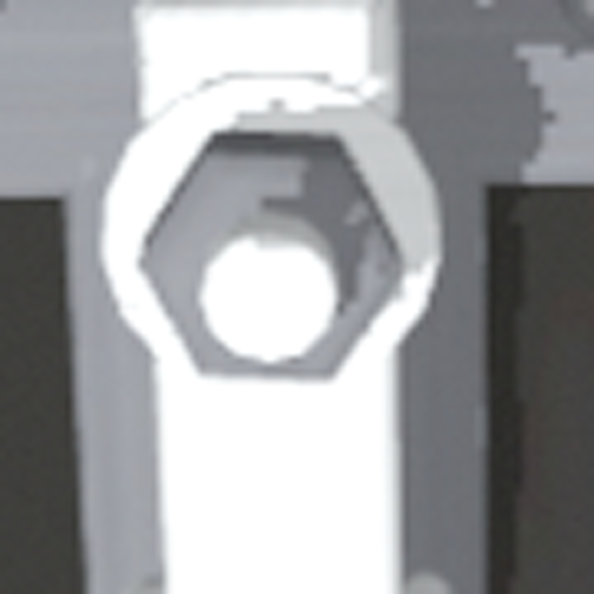

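```bash
python3 - <<'E'
from h import *
import pickle
W2=pickle.load(open('W2.pkl','rb'))
W={'camera_matrix':W2['camera_matrix'],'D':W2['D'],'xyz':np.array([ 0.46641586, -0.31390555,  0.32578787]), 'orientation': np.array([ 2.87531628, -0.07630367, -0.01100265])}
k=lambda a:np.array(a)/6.6+[209.6,149.6]
print(tri([W,W2],[np.array((289,289))/8.+[214.5,84.5],k((268,298))]), 'stud plane',plane(W2,k([(268,298)]),.075))
c=k([(140,260),(215,133),(342,137),(404,258),(332,380),(200,374)]);P=plane(W2,c,.06)[:,:2];ctr=P.mean(0);v=P-ctr
print(ctr,np.hypot(*v.T),(np.degrees(np.arctan2(v[:,1],v[:,0]))%60).round(1))
E
python3 -m crank '{"dp":[[-0.8,-5,-0.4],[-0.8,-5,-0.4],[-0.8,-5,-0.4],[-0.8,-5,-0.4],[-0.8,-5,-0.4],[-0.8,-5,-0.4],[-0.8,-5,-0.4],[-0.8,-5,-0.4]],"delta_rot":[[0,0,0],[0,0,0],[0,0,0],[0,0,0],[0,0,0],[0,0,0],[0,0,0],[0,0,-0.148]]}'
python3 - <<'E'
from h import *
rep()
E
python3 -m crank '{"dp":[[0,0,0],[0,0,0],[0,0,0],[0,0,0],[0,0,0],[0,0,0],[0,0,0],[0,0,0]],"delta_rot":[[0,0,0],[0,0,0],[0,0,0],[0,0,0],[0,0,0],[0,0,0],[0,0,0],[0,0,0]]}' 4.5
python3 - <<'E'
from h import *
import pickle
rep();W=ctrl.camera_info('wrist')
cv2.imwrite('pics/w3.png',ctrl.get_image('wrist'));pickle.dump(W,open('W3.pkl','wb'))
E
```

```text
[ 0.46298178 -0.33003819  0.07592618] stud plane [[ 0.46307628 -0.33032384  0.075     ]]
[ 0.46349881 -0.32950058] [0.01709991 0.01807789 0.01837073 0.01706372 0.01837493 0.0184341 ] [57.3 50.1 57.4 56.6 51.7 55.5]
time: 3.45
position: [0.4277, 0.0744, 0.2155]
tool_rot: [3.138, 0.141, 0.002]
ft_force: [0.4, 0.0, -0.1]
grip_width: 1.0
t 3.45 p [0.4277 0.0744 0.2155] yaw 5.16 tz [ 1.1e-03 -8.0e-04 -1.0e+00] F [ 0.41  0.   -0.12] M [-0.037 -0.197  0.06 ] g 1.0 q [ 0.64 -0.14 -0.8   1.96 -0.1   1.28 -0.03]
time: 4.25
position: [0.428, 0.0725, 0.215]
tool_rot: [3.139, 0.137, -0.0]
ft_force: [0.6, -0.3, -0.7]
grip_width: 0.526
t 4.25 p [0.428  0.0725 0.215 ] yaw 5.02 tz [-1.e-04 -0.e+00 -1.e+00] F [ 0.59 -0.27 -0.74] M [-0.036 -0.127 -0.025] g 0.526 q [ 0.64 -0.14 -0.79  1.96 -0.1   1.28 -0.03]
```

View pics/w3.png

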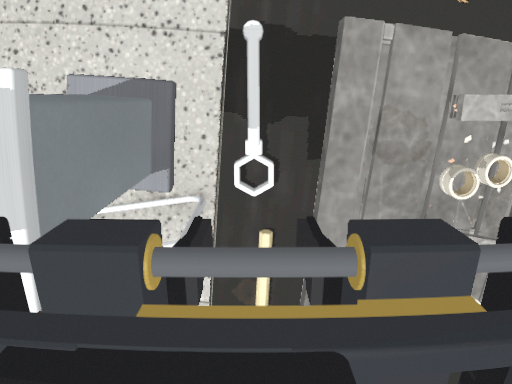

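Run:
```python
from h import *
import pickle
W=pickle.load(open('W3.pkl','rb'));im=cv2.imread('pics/w3.png')
cv2.imwrite('pics/w3c.png',cv2.resize(im[10:205,215:295],None,fx=3,fy=3,interpolation=cv2.INTER_CUBIC))
cv2.imwrite('pics/w3d.png',cv2.resize(im[140:205,220:290],None,fx=8,fy=8,interpolation=cv2.INTER_CUBIC))
g=cv2.cvtColor(im,cv2.COLOR_BGR2GRAY);m=(g>110).astype(np.uint8);m[:,:232]=0;m[:,285:]=0;m[205:]=0
n,l,s,c=cv2.connectedComponentsWithStats(m);i=1+s[1:,4].argmax();m=(l==i).astype(np.uint8);print(s[i])
cs,h=cv2.findContours(m,cv2.RETR_CCOMP,cv2.CHAIN_APPROX_NONE)
for k,q in enumerate(cs):
    M=cv2.moments(q)
    if M['m00']>50: ct=(M['m10']/M['m00'],M['m01']/M['m00']);print(k,M['m00'],ct,h[0][k][3],plane(W,[ct],.014))
rows=range(50,125,5);mid=[]
for r in rows:
    x=np.flatnonzero(m[r]);mid.append((x.mean(),r));
P=plane(W,mid,.018);w=plane(W,[(np.flatnonzero(m[90]).min()-.5,90),(np.flatnonzero(m[90]).max()+.5,90)],.018);print('width',w[1]-w[0])
f=np.polyfit(P[:,1],P[:,0],1);print('handle fit x=',f,'yaw',90-np.degrees(np.arctan(f[0])),np.std(P[:,0]-np.polyval(f,P[:,1])))
```

```text
[ 234   20   40  177 2705]
0 3108.0 (253.20994208494207, 124.02863577863577) -1 [[0.42255485 0.11609126 0.014     ]]
1 637.5 (253.4316339869281, 173.29777777777778) 0 [[0.42743978 0.06331123 0.014     ]]
width [0.01311767 0.00115959 0.        ]
handle fit x= [-0.09059844  0.43300272] yaw 95.1767753986335 0.00011610772695030124
```

View pics/w3c.png

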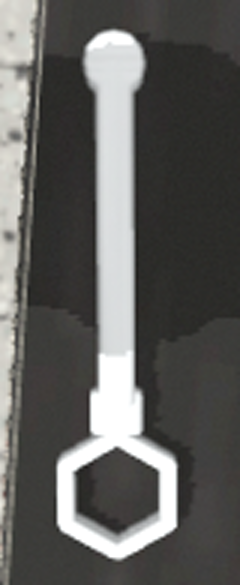

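View pics/w3d.png

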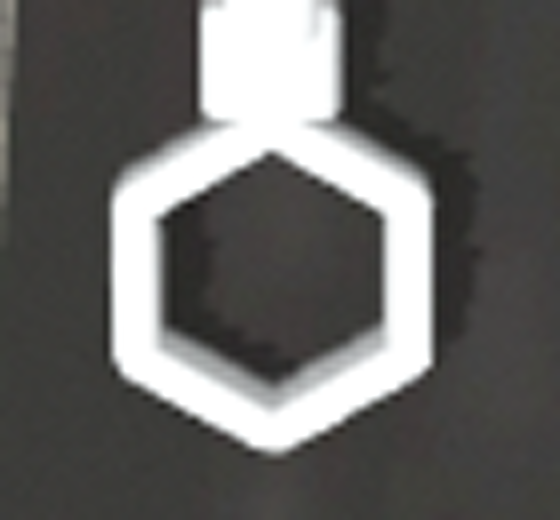

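Run:
```python
from h import *
import pickle
W=pickle.load(open('W3.pkl','rb'));T=ctrl.camera_info('top')
print(plane(W,[(253.7,174.4)],.014),tri([T,W],[(170+334/5.6-.4,190+238/5.6-.4),(253.7,174.4)]))
print(goto([.4189,.1568,.08],np.radians(5.2)))
```

```text
[[0.42783897 0.06211055 0.014     ]] [0.42832186 0.06212973 0.01463307]
(array([-0.17, -8.47, 13.5 ]), array([ 0.   ,  0.   , -0.003]))
```

```bash
python3 -m crank '{"dp":[[0,-1.7,2.7],[0,-1.7,2.7],[0,-1.7,2.7],[0,-1.7,2.7],[-0.17,-1.67,2.7],[0,0,0],[0,0,0],[0,0,0]],"delta_rot":[[0,0,0],[0,0,0],[0,0,0],[0,0,0],[0,0,0],[0,0,-0.003],[0,0,0],[0,0,0]]}'
python3 - <<'E'
from h import *
import pickle
rep();W=ctrl.camera_info('wrist');cv2.imwrite('pics/w4.png',ctrl.get_image('wrist'));pickle.dump(W,open('W4.pkl','wb'))
print(goto([.4190,.1568,.0215],np.radians(5.2)))
print(proj(W,[[.4190-.0906*.03,.1868,.018],[.4190,.1568,.018]]))
E
```

```text
time: 5.1
position: [0.4201, 0.1563, 0.0812]
tool_rot: [3.138, 0.141, 0.003]
ft_force: [0.1, -0.5, 0.3]
grip_width: 0.52
t 5.1 p [0.4201 0.1563 0.0812] yaw 5.15 tz [ 2.e-03 -3.e-04 -1.e+00] F [ 0.1  -0.53  0.33] M [-0.029 -0.169  0.038] g 0.52 q [ 0.51  0.12 -0.96  2.09  0.11  0.99 -0.41]
(array([-0.13, -0.07,  5.98]), array([ 0.001, -0.002, -0.001]))
[[253.51197108 161.12258212]
 [253.51855016 205.39680567]]
```

View pics/w4.png

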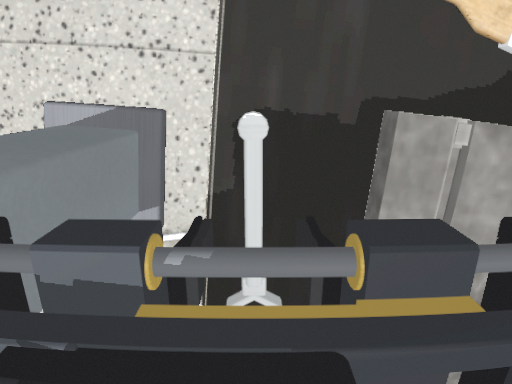

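```bash
python3 -m crank '{"dp":[[-0.05,0,1],[-0.05,-0.05,1],[0,0,1],[0,0,1],[0,0,1],[0,0,0.9],[0,0,0],[0,0,0]],"delta_rot":[[0,0,0],[0,0,0],[0,0,0],[0,0,0],[0,0,0],[0,0,0],[0,0,0],[0,0,0]]}'
python3 - <<'E'
from h import *
rep();print(goto([.4190,.1568,.0215],np.radians(5.2)))
E
```

```text
time: 5.95
position: [0.4176, 0.1575, 0.0205]
tool_rot: [-3.138, -0.143, 0.001]
ft_force: [-1.2, -0.2, -0.1]
grip_width: 0.513
t 5.95 p [0.4176 0.1575 0.0205] yaw 5.24 tz [-8.e-04  3.e-04 -1.e+00] F [-1.16 -0.19 -0.09] M [-0.004 -0.106 -0.067] g 0.513 q [ 0.44  0.24 -0.92  2.14  0.25  0.87 -0.53]
(array([ 0.13,  0.08, -0.1 ]), array([-0.   ,  0.001,  0.001]))
```

```bash
python3 -m crank '{"dp":[[0.1,0.05,-0.1],[0,0,0],[0,0,0],[0,0,0],[0,0,0],[0,0,0],[0,0,0],[0,0,0]],"delta_rot":[[0,0,0],[0,0,0],[0,0,0],[0,0,0],[0,0,0],[0,0,0],[0,0,0],[0,0,0]]}' 0.6 45
python3 - <<'E'
from h import *
rep()
E
```

```text
time: 6.75
position: [0.419, 0.1568, 0.0221]
tool_rot: [3.138, 0.143, 0.0]
ft_force: [1.1, 0.3, 0.5]
grip_width: 0.134
t 6.75 p [0.419  0.1568 0.0221] yaw 5.21 tz [ 3.e-04 -1.e-04 -1.e+00] F [1.09 0.31 0.52] M [-0.057 -0.165  0.035] g 0.134 q [ 0.44  0.24 -0.92  2.14  0.25  0.87 -0.53]
```

```bash
python3 -m crank '{"dp":[[0,0,-2],[0,0,-3],[0,0,-3],[0,1,-2],[0,3,-1],[0,4,0],[0,4,0],[0,4,0]],"delta_rot":[[0,0,0],[0,0,0],[0,0,0],[0,0,0],[0,0,0],[0,0,0],[0,0,0],[0,0,0]]}'
python3 - <<'E'
from h import *
rep();print(goto([.4241,-.2436,.13],np.radians(24.2)))
E
```

```text
time: 7.55
position: [0.4329, -0.0039, 0.1319]
tool_rot: [3.138, 0.143, -0.0]
ft_force: [0.8, -0.0, -2.6]
grip_width: 0.135
t 7.55 p [ 0.4329 -0.0039  0.1319] yaw 5.24 tz [-2.e-04 -8.e-04 -1.e+00] F [ 0.85 -0.04 -2.56] M [-0.012 -0.188  0.045] g 0.135 q [ 0.75 -0.04 -0.78  2.07 -0.03  1.09  0.08]
(array([-3.06, 23.79,  0.21]), array([ 0.001,  0.   , -0.331]))
```

```bash
python3 -m crank '{"dp":[[-0.5,4.2,0],[-0.5,4.2,0],[-0.5,4.2,0],[-0.5,4.2,0],[-0.5,4.2,0],[-0.5,2.8,0.2],[0,0,0],[0,0,0]],"delta_rot":[[0,0,0],[0,0,0],[0,0,0],[0,0,0],[0,0,-0.11],[0,0,-0.11],[0,0,-0.11],[0,0,0]]}'
python3 -m crank '{"dp":[[0,0,0],[0,0,0],[0,0,0],[0,0,0],[0,0,0],[0,0,0],[0,0,0],[0,0,0]],"delta_rot":[[0,0,0],[0,0,0],[0,0,0],[0,0,0],[0,0,0],[0,0,0],[0,0,0],[0,0,0]]}'
python3 - <<'E'
from h import *
rep();print(goto([.4241,-.2436,.115],np.radians(24.2)))
t=ctrl.get_image('top');cv2.imwrite('pics/t5.png',t);s=ctrl.get_image('scene');cv2.imwrite('pics/s5.png',s)
cv2.imwrite('pics/t5c.png',cv2.resize(t[190:260,320:410],None,fx=8,fy=8,interpolation=cv2.INTER_CUBIC))
cv2.imwrite('pics/s5c.png',cv2.resize(s[120:210,310:410],None,fx=7,fy=6,interpolation=cv2.INTER_CUBIC))
E
```

```text
time: 8.35
position: [0.4275, -0.2426, 0.1292]
tool_rot: [-3.071, -0.653, 0.002]
ft_force: [0.0, 1.3, -2.3]
grip_width: 0.132
time: 9.15
position: [0.4283, -0.2423, 0.13]
tool_rot: [3.072, 0.656, -0.0]
ft_force: [-0.1, 0.5, -2.1]
grip_width: 0.134
t 9.15 p [ 0.4283 -0.2423  0.13  ] yaw 24.12 tz [-0.e+00 -1.e-04 -1.e+00] F [-0.12  0.45 -2.15] M [ 0.099 -0.112  0.001] g 0.134 q [ 0.99  0.11 -0.55  1.95  0.06  1.1   0.83]
(array([-0.44, -0.05,  1.5 ]), array([ 0.   ,  0.   , -0.001]))
```

View pics/t5c.png

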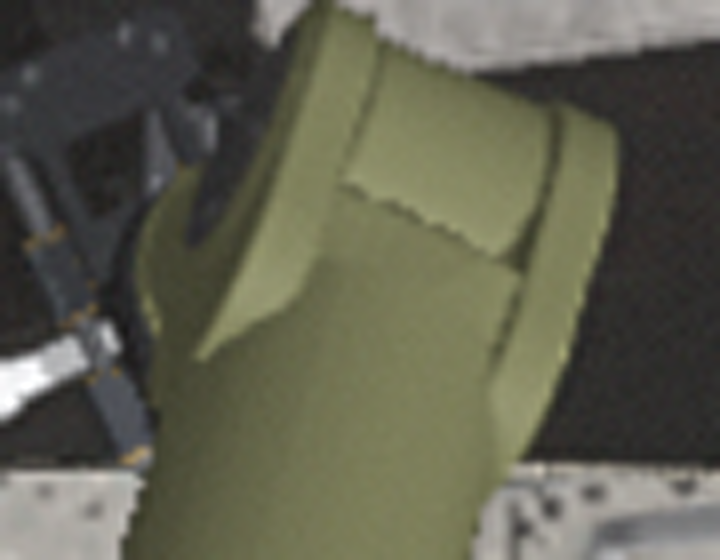

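View pics/s5c.png

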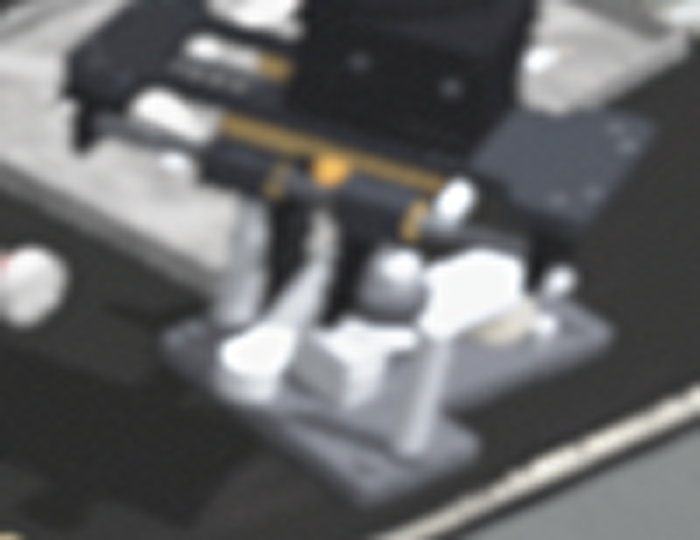

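```bash
python3 -m crank '{"dp":[[-0.2,-0.05,0.5],[-0.24,0,0.5],[0,0,0.5],[0,0,0.5],[0,0,0.5],[0,0,0],[0,0,0],[0,0,0]],"delta_rot":[[0,0,0],[0,0,0],[0,0,0],[0,0,0],[0,0,0],[0,0,0],[0,0,0],[0,0,0]]}'
python3 - <<'E'
from h import *
rep();print(goto([.4241,-.2436,.069],np.radians(24.2)))
E
```

```text
time: 10.05
position: [0.4243, -0.2437, 0.1053]
tool_rot: [3.072, 0.656, 0.001]
ft_force: [0.9, 0.0, -2.2]
grip_width: 0.132
t 10.05 p [ 0.4243 -0.2437  0.1053] yaw 24.12 tz [ 4.e-04 -3.e-04 -1.e+00] F [ 0.86  0.01 -2.19] M [ 0.074 -0.086 -0.027] g 0.132 q [ 0.99  0.13 -0.55  1.99  0.08  1.04  0.82]
(array([-0.02, -0.02,  3.63]), array([ 0.   , -0.   , -0.001]))
```

```bash
python3 -m crank '{"dp":[[0,0,0.5],[0,0,0.5],[0,0,0.4],[0,0,0.3],[0,0,0.3],[0,0,0.2],[0,0,0],[0,0,0]],"delta_rot":[[0,0,0],[0,0,0],[0,0,0],[0,0,0],[0,0,0],[0,0,0],[0,0,0],[0,0,0]]}'
python3 - <<'E'
from h import *
rep();print(goto([.4241,-.2436,.069],np.radians(24.2)))
E
```

```text
time: 10.85
position: [0.4242, -0.2436, 0.0833]
tool_rot: [3.072, 0.656, 0.0]
ft_force: [-0.5, 1.1, 1.2]
grip_width: 0.134
t 10.85 p [ 0.4242 -0.2436  0.0833] yaw 24.12 tz [ 1.e-04 -2.e-04 -1.e+00] F [-0.46  1.05  1.2 ] M [ 0.139 -0.088 -0.05 ] g 0.134 q [ 0.98  0.16 -0.55  2.01  0.1   1.    0.81]
(array([-0.01, -0.  ,  1.43]), array([ 0.   ,  0.   , -0.001]))
```

```bash
python3 -m crank '{"dp":[[0,0,0.1],[0,0,0.1],[0,0,0.1],[0,0,0.1],[0,0,0.1],[0,0,0.1],[0,0,0],[0,0,0]],"delta_rot":[[0,0,0],[0,0,0],[0,0,0],[0,0,0],[0,0,0],[0,0,0],[0,0,0],[0,0,0]]}'
python3 - <<'E'
from h import *
rep();print(goto([.4241,-.2436,.069],np.radians(24.2)))
E
```

```text
time: 11.65
position: [0.4242, -0.2436, 0.077]
tool_rot: [3.072, 0.657, 0.0]
ft_force: [1.1, 1.4, -1.1]
grip_width: 0.134
t 11.65 p [ 0.4242 -0.2436  0.077 ] yaw 24.13 tz [ 2.e-04 -1.e-04 -1.e+00] F [ 1.05  1.38 -1.11] M [ 0.128 -0.4    0.101] g 0.134 q [ 0.98  0.17 -0.54  2.01  0.11  0.99  0.8 ]
(array([-0.01, -0.01,  0.8 ]), array([ 0.   , -0.   , -0.001]))
```

```bash
python3 -m crank '{"dp":[[0,0,0.15],[0,0,0.15],[0,0,0.15],[0,0,0.15],[0,0,0.15],[0,0,0],[0,0,0],[0,0,0]],"delta_rot":[[0,0,0],[0,0,0],[0,0,0],[0,0,0],[0,0,0],[0,0,0],[0,0,0],[0,0,0]]}'
python3 - <<'E'
from h import *
rep()
s=ctrl.get_image('scene');cv2.imwrite('pics/s6c.png',cv2.resize(s[120:210,310:410],None,fx=7,fy=6,interpolation=cv2.INTER_CUBIC))
cv2.imwrite('pics/w6.png',ctrl.get_image('wrist'))
E
```

```text
time: 12.45
position: [0.4241, -0.2436, 0.0695]
tool_rot: [3.072, 0.656, 0.0]
ft_force: [2.0, -0.2, -0.8]
grip_width: 0.133
t 12.45 p [ 0.4241 -0.2436  0.0695] yaw 24.12 tz [ 0. -0. -1.] F [ 2.03 -0.19 -0.85] M [ 0.089 -0.461  0.154] g 0.133 q [ 0.98  0.18 -0.54  2.02  0.11  0.97  0.8 ]
```

View pics/s6c.png

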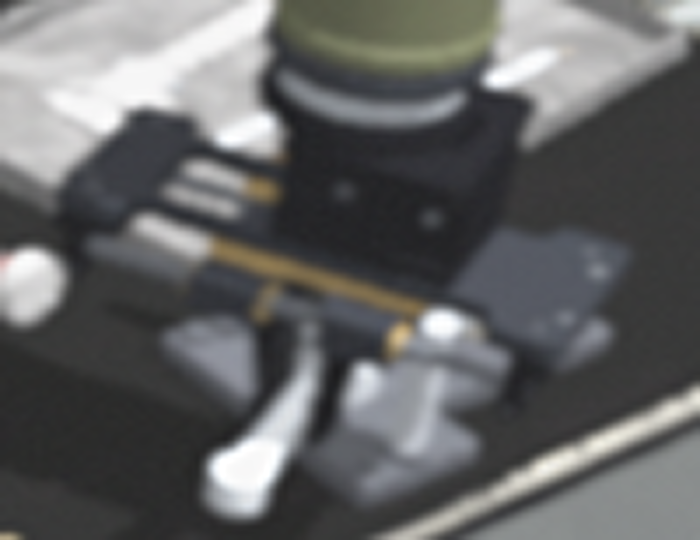

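View pics/w6.png

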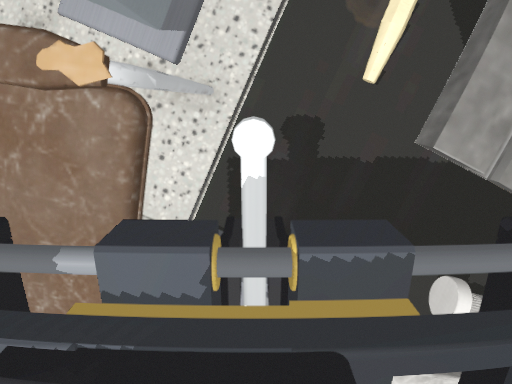

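```bash
python3 -m crank '{"dp":[[0.76,0.03,0],[0.76,0.03,0],[0.76,0.03,0],[0.76,0.03,0],[0.76,0.03,0],[0.76,0.03,0],[0.76,0.03,0],[0.76,0.03,0]],"delta_rot":[[0,0,0.08],[0,0,0.08],[0,0,0.08],[0,0,0.08],[0,0,0.08],[0,0,0.08],[0,0,0.08],[0,0,0.08]]}'
cat >> h.py <<'E'
N=np.array([.4630,-.3302])
def tq():
    s=ctrl.get_state();r=s['position'][:2]-N;F=s['ft_force'];Rm=toolR();y=np.degrees(np.arctan2(Rm[1,0],Rm[0,0]))
    ring=s['position'][:2]+0.095*Rm[:2,1]
    # external moment about nut axis (acting on tool), ccw+ => nut resisting cw turn
    print('t',round(s['time'],2),'Mnut %.3f'%(r[0]*F[1]-r[1]*F[0]+s['torque'][2]),'lever-only %.3f'%(r[0]*F[1]-r[1]*F[0]),'F',F.round(2),'M',s['torque'].round(3),'yaw %.2f'%y,'handle rel %.2f'%(y+90-88.3),'ring-nut mm',((ring-N)*1000).round(2),'z %.4f'%s['position'][2])
E
python3 -c "from h import *;tq()"
```

```text
time: 13.35
position: [0.4837, -0.237, 0.0694]
tool_rot: [-3.122, 0.347, 0.001]
ft_force: [0.8, 1.9, -1.8]
grip_width: 0.131
t 13.35 Mnut 0.162 lever-only -0.031 F [ 0.77  1.95 -1.84] M [ 0.228 -0.25   0.194] yaw -12.70 handle rel -11.00 ring-nut mm [-0.17  0.53] z 0.0694
```

```bash
python3 -m crank '{"dp":[[0.64,0.02,0],[0.64,0.02,0],[0.64,0.02,0],[0.64,0.02,0],[0.64,0.02,0],[0.64,0.02,0],[0.64,0.02,0],[0.64,0.02,0]],"delta_rot":[[0,0,0.0675],[0,0,0.0675],[0,0,0.0675],[0,0,0.0675],[0,0,0.0675],[0,0,0.0675],[0,0,0.0675],[0,0,0.0675]]}'
python3 -c "from h import *;tq();rep()"
```

```text
time: 14.15
position: [0.5283, -0.2605, 0.0693]
tool_rot: [-2.916, 1.167, 0.002]
ft_force: [0.8, 2.4, -1.1]
grip_width: 0.134
t 14.15 Mnut 0.151 lever-only 0.100 F [ 0.82  2.4  -1.06] M [ 0.344 -0.167  0.052] yaw -43.62 handle rel -41.92 ring-nut mm [-0.2   0.88] z 0.0693
t 14.15 p [ 0.5283 -0.2605  0.0693] yaw -43.62 tz [-9.0e-04  1.1e-03 -1.0e+00] F [ 0.82  2.4  -1.06] M [ 0.344 -0.167  0.052] g 0.134 q [ 0.73  0.36 -0.38  1.78  0.15  1.03 -0.46]
```

```bash
python3 -m crank '{"dp":[[-0.57,0.02,0],[-0.57,0.02,0],[0,0,0],[0,0,-0.6],[0,0,-0.8],[0,0,-0.8],[0,0,-0.8],[0,0,-0.3]],"delta_rot":[[0,0,-0.06],[0,0,-0.06],[0,0,0],[0,0,0],[0,0,0],[0,0,0],[0,0,0],[0,0,0]]}'
python3 -c "from h import *;tq()"
python3 -m crank '{"dp":[[-1.24,0.08,0],[-1.24,0.08,0],[-1.24,0.08,0],[-1.24,0.08,0],[-1.24,0.08,0],[-1.24,0.08,0],[-1.24,0.08,0],[-1.24,0.08,0]],"delta_rot":[[0,0,-0.131],[0,0,-0.131],[0,0,-0.131],[0,0,-0.131],[0,0,-0.131],[0,0,-0.131],[0,0,-0.131],[0,0,-0.131]]}'
python3 -c "from h import *;tq();cv2.imwrite('pics/s7.png',ctrl.get_image('scene')[100:220,280:420]);
y=np.radians(23.4);P=N+.095*np.array([-np.sin(y),np.cos(y)]);print(goto([*P,.085],y))"
```

```text
time: 14.95
position: [0.5202, -0.2545, 0.1041]
tool_rot: [2.982, -0.987, 0.003]
ft_force: [0.7, -0.3, -2.0]
grip_width: 0.133
t 14.95 Mnut -0.060 lever-only -0.075 F [ 0.74 -0.33 -1.96] M [ 0.026 -0.088  0.015] yaw -36.64 handle rel -34.94 ring-nut mm [ 0.52 -0.48] z 0.1041
time: 15.75
position: [0.4246, -0.2428, 0.1028]
tool_rot: [3.074, 0.647, -0.0]
ft_force: [0.9, 0.2, -2.0]
grip_width: 0.132
t 15.75 Mnut -0.051 lever-only -0.088 F [ 0.91  0.22 -2.03] M [ 0.033 -0.107  0.037] yaw 23.75 handle rel 25.45 ring-nut mm [-0.13  0.42] z 0.1028
(array([0.31, 0.02, 1.74]), array([-0.   ,  0.003,  0.009]))
```

```bash
python3 -c "from h import *;tq();
y=np.radians(23.4);P=N+.095*np.array([-np.sin(y),np.cos(y)]);print(goto([*P,.085],y))"
```

```text
t 15.8 Mnut 0.193 lever-only 0.175 F [-1.87 -0.35 -2.73] M [-0.041  0.168  0.018] yaw 23.94 handle rel 25.64 ring-nut mm [-2.09 -0.67] z 0.1025
(array([0.31, 0.02, 1.74]), array([-0.   ,  0.003,  0.009]))
```

View pics/s7.png

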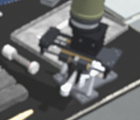

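```bash
python3 -m crank '{"dp":[[0.1,0,0],[0,0,0.4],[0,0,0.4],[0,0,0.2],[0,0,0],[0,0,0],[0,0,0],[0,0,0]],"delta_rot":[[0,0,0.005],[0,0,0],[0,0,0],[0,0,0],[0,0,0],[0,0,0],[0,0,0],[0,0,0]]}'
python3 -c "from h import *;tq();
y=np.radians(23.4);P=N+.095*np.array([-np.sin(y),np.cos(y)]);print(goto([*P,.085],y))"
```

```text
time: 16.6
position: [0.4263, -0.2426, 0.0927]
tool_rot: [3.078, 0.63, 0.0]
ft_force: [-0.5, -0.6, -1.7]
grip_width: 0.132
t 16.6 Mnut 0.065 lever-only 0.065 F [-0.48 -0.63 -1.65] M [ 0.1   -0.139 -0.   ] yaw 23.14 handle rel 24.84 ring-nut mm [0.6  0.26] z 0.0927
(array([-0.11,  0.  ,  0.77]), array([ 0.   , -0.   , -0.005]))
```

```bash
python3 -m crank '{"dp":[[-0.1,0.02,0],[0,0,0.4],[0,0,0.4],[0,0,0.3],[0,0,0.2],[0,0,0.2],[0,0,0.1],[0,0,0]],"delta_rot":[[0,0,-0.004],[0,0,0],[0,0,0],[0,0,0],[0,0,0],[0,0,0],[0,0,0],[0,0,0]]}'
python3 -c "from h import *;tq();"
```

```text
time: 17.4
position: [0.4254, -0.243, 0.0764]
tool_rot: [-3.076, -0.637, -0.0]
ft_force: [1.5, -0.7, -1.9]
grip_width: 0.13
t 17.4 Mnut -0.064 lever-only -0.104 F [ 1.49 -0.69 -1.88] M [ 0.155 -0.273  0.04 ] yaw 23.39 handle rel 25.09 ring-nut mm [0.1  0.03] z 0.0764
```

```bash
python3 -m crank '{"dp":[[0,0,0.3],[0,0,0.3],[0,0,0.1],[0.66,0.02,0],[0.66,0.02,0],[0.66,0.02,0],[0.66,0.02,0],[0.66,0.02,0]],"delta_rot":[[0,0,0],[0,0,0],[0,0,0],[0,0,0.07],[0,0,0.07],[0,0,0.07],[0,0,0.07],[0,0,0.07]]}'
python3 -c "from h import *;tq();"
```

```text
time: 18.2
position: [0.4576, -0.235, 0.0694]
tool_rot: [-3.14, -0.088, -0.0]
ft_force: [1.7, 0.1, -1.4]
grip_width: 0.134
t 18.2 Mnut 0.139 lever-only -0.166 F [ 1.73  0.13 -1.35] M [ 0.029 -0.333  0.304] yaw 3.21 handle rel 4.91 ring-nut mm [-0.07  0.31] z 0.0694
```

```bash
python3 -m crank '{"dp":[[0.05,0,0],[0.05,0,0],[0.05,0,0],[0.05,0,0],[0.05,0,0],[0.05,0,0],[0.05,0,0],[0.05,0,0]],"delta_rot":[[0,0,0.005],[0,0,0.005],[0,0,0.005],[0,0,0.005],[0,0,0.005],[0,0,0.005],[0,0,0.005],[0,0,0.005]]}' | head -1
python3 -c "from h import *;tq();"
python3 -m crank '{"dp":[[0.038,0,0],[0.038,0,0],[0.038,0,0],[0.038,0,0],[0.038,0,0],[0.038,0,0],[0.038,0,0],[0.038,0,0]],"delta_rot":[[0,0,0.004],[0,0,0.004],[0,0,0.004],[0,0,0.004],[0,0,0.004],[0,0,0.004],[0,0,0.004],[0,0,0.004]]}' | head -1
python3 -c "from h import *;tq();"
```

```text
time: 19.0
t 19.0 Mnut 0.127 lever-only -0.096 F [ 0.95  2.74 -1.44] M [ 0.521 -0.378  0.223] yaw 1.02 handle rel 2.72 ring-nut mm [-0.13  0.26] z 0.0695
time: 19.8
t 19.8 Mnut 0.052 lever-only -0.188 F [ 2.02  3.48 -1.35] M [ 0.872 -0.346  0.24 ] yaw -0.82 handle rel 0.88 ring-nut mm [-0.09  0.25] z 0.0695
```

```bash
cat > chk.py <<'E'
from h import *
import sys
tq();s=ctrl.get_state();r=s['position'][:2]-N;F=s['ft_force']
sys.exit(0 if abs(r[0]*F[1]-r[1]*F[0]+s['torque'][2])<0.3 else 1)
E
python3 -m crank '{"dp":[[0.038,-0.003,0],[0.038,-0.003,0],[0.038,-0.003,0],[0.038,-0.003,0],[0.038,-0.003,0],[0.038,-0.003,0],[0.038,-0.003,0],[0.038,-0.003,0]],"delta_rot":[[0,0,0.004],[0,0,0.004],[0,0,0.004],[0,0,0.004],[0,0,0.004],[0,0,0.004],[0,0,0.004],[0,0,0.004]]}' >/dev/null
python3 chk.py && python3 -m crank '{"dp":[[0.038,0,0],[0.038,0,0],[0.038,0,0],[0.038,0,0],[0.038,0,0],[0.038,0,0],[0.038,0,0],[0.038,0,0]],"delta_rot":[[0,0,0.004],[0,0,0.004],[0,0,0.004],[0,0,0.004],[0,0,0.004],[0,0,0.004],[0,0,0.004],[0,0,0.004]]}' >/dev/null && python3 chk.py && python3 -m crank '{"dp":[[0.038,0,0],[0.038,0,0],[0.038,0,0],[0.038,0,0],[0.038,0,0],[0.038,0,0],[0.038,0,0],[0.038,0,0]],"delta_rot":[[0,0,0.004],[0,0,0.004],[0,0,0.004],[0,0,0.004],[0,0,0.004],[0,0,0.004],[0,0,0.004],[0,0,0.004]]}' >/dev/null && python3 chk.py
```

```text
t 20.6 Mnut 0.126 lever-only -0.089 F [ 1.15  4.77 -1.4 ] M [ 0.87  -0.333  0.214] yaw -2.65 handle rel -0.95 ring-nut mm [-0.04  0.29] z 0.0695
t 21.4 Mnut 0.079 lever-only -0.068 F [ 1.    3.67 -1.77] M [ 0.873 -0.301  0.147] yaw -4.49 handle rel -2.79 ring-nut mm [-0.07  0.29] z 0.0695
t 22.2 Mnut 0.137 lever-only -0.046 F [ 0.95  4.26 -2.24] M [ 1.009 -0.366  0.183] yaw -6.32 handle rel -4.62 ring-nut mm [-0.05  0.29] z 0.0695
```

```bash
python3 -m crank '{"dp":[[0.038,0,0],[0.038,0,0],[0.038,0,0],[0.038,0,0],[0.038,0,0],[0.038,0,0],[0.038,0,0],[0.038,0,0]],"delta_rot":[[0,0,0.004],[0,0,0.004],[0,0,0.004],[0,0,0.004],[0,0,0.004],[0,0,0.004],[0,0,0.004],[0,0,0.004]]}' >/dev/null
python3 chk.py && python3 -m crank '{"dp":[[0.038,0,0],[0.038,0,0],[0.038,0,0],[0.038,0,0],[0.038,0,0],[0.038,0,0],[0.038,0,0],[0.038,0,0]],"delta_rot":[[0,0,0.004],[0,0,0.004],[0,0,0.004],[0,0,0.004],[0,0,0.004],[0,0,0.004],[0,0,0.004],[0,0,0.004]]}' >/dev/null && python3 chk.py && python3 -m crank '{"dp":[[0.038,0,0],[0.038,0,0],[0.038,0,0],[0.038,0,0],[0.038,0,0],[0.038,0,0],[0.038,0,0],[0.038,0,0]],"delta_rot":[[0,0,0.004],[0,0,0.004],[0,0,0.004],[0,0,0.004],[0,0,0.004],[0,0,0.004],[0,0,0.004],[0,0,0.004]]}' >/dev/null && python3 chk.py && python3 -m crank '{"dp":[[0.038,0,0],[0.038,0,0],[0.038,0,0],[0.038,0,0],[0.038,0,0],[0.038,0,0],[0.038,0,0],[0.038,0,0]],"delta_rot":[[0,0,0.004],[0,0,0.004],[0,0,0.004],[0,0,0.004],[0,0,0.004],[0,0,0.004],[0,0,0.004],[0,0,0.004]]}' >/dev/null && python3 chk.py
```

```text
t 23.0 Mnut 0.092 lever-only -0.094 F [ 1.67  4.72 -2.3 ] M [ 1.041 -0.316  0.185] yaw -8.16 handle rel -6.46 ring-nut mm [-0.06  0.31] z 0.0696
t 23.8 Mnut 0.160 lever-only 0.058 F [ 0.25  4.98 -2.2 ] M [ 1.179 -0.383  0.102] yaw -9.98 handle rel -8.28 ring-nut mm [-0.02  0.31] z 0.0696
t 24.6 Mnut 0.058 lever-only -0.053 F [ 1.51  4.52 -1.61] M [ 1.148 -0.294  0.111] yaw -11.82 handle rel -10.12 ring-nut mm [-0.08  0.36] z 0.0695
t 25.4 Mnut 0.387 lever-only 0.108 F [-0.02  4.85 -2.06] M [ 1.18  -0.103  0.279] yaw -13.63 handle rel -11.93 ring-nut mm [-0.51  0.5 ] z 0.0694
```

```bash
python3 -m crank '{"dp":[[0.02,0,0],[0.02,0,0],[0.02,0,0],[0.02,0,0],[0,0,0],[0,0,0],[0,0,0],[0,0,0]],"delta_rot":[[0,0,0.002],[0,0,0.002],[0,0,0.002],[0,0,0.002],[0,0,0],[0,0,0],[0,0,0],[0,0,0]]}' >/dev/null
python3 chk.py
```

```text
t 26.2 Mnut 0.472 lever-only 0.142 F [-0.25  5.3  -1.9 ] M [ 1.147 -0.1    0.33 ] yaw -14.07 handle rel -12.37 ring-nut mm [-0.59  0.54] z 0.0693
```

```bash
python3 -m crank '{"dp":[[0.03,0,0],[0.03,0,0],[0.03,0,0],[0.03,0,0],[0,0,0],[0,0,0],[0,0,0],[0,0,0]],"delta_rot":[[0,0,0.003],[0,0,0.003],[0,0,0.003],[0,0,0.003],[0,0,0],[0,0,0],[0,0,0],[0,0,0]]}' >/dev/null
python3 chk.py
```

```text
t 27.0 Mnut 0.556 lever-only 0.212 F [-0.88  5.59 -0.66] M [ 1.22  -0.027  0.344] yaw -14.75 handle rel -13.05 ring-nut mm [-0.75  0.58] z 0.0693
```

```bash
python3 -m crank '{"dp":[[0.05,0,0],[0.05,0,0],[0.05,0,0],[0.05,0,0],[0,0,0],[0,0,0],[0,0,0],[0,0,0]],"delta_rot":[[0,0,0.005],[0,0,0.005],[0,0,0.005],[0,0,0.005],[0,0,0],[0,0,0],[0,0,0],[0,0,0]]}' >/dev/null
python3 chk.py
```

```text
t 27.8 Mnut 0.772 lever-only 0.349 F [-2.19  5.88 -0.38] M [1.238 0.182 0.423] yaw -15.88 handle rel -14.18 ring-nut mm [-0.97  0.68] z 0.0691
```

```bash
python3 -m crank '{"dp":[[0,0,0],[0,0,0],[0,0,0],[0,0,0],[0,0,0],[0,0,0],[0,0,0],[0,0,0]],"delta_rot":[[0,0,0],[0,0,0],[0,0,0],[0,0,0],[0,0,0],[0,0,0],[0,0,0],[0,0,0]]}' >/dev/null
python3 chk.py; python3 -c "
from h import *
ctrl.get_image('scene');tq();ctrl.get_image('scene');tq();ctrl.get_image('scene');tq()"
```

```text
t 28.6 Mnut 0.709 lever-only 0.318 F [-1.89  5.76 -1.59] M [1.255 0.219 0.39 ] yaw -15.88 handle rel -14.18 ring-nut mm [-0.99  0.69] z 0.0691
t 28.65 Mnut 0.742 lever-only 0.341 F [-2.32  5.13 -0.87] M [1.201 0.253 0.4  ] yaw -15.88 handle rel -14.18 ring-nut mm [-1.01  0.68] z 0.0691
t 28.7 Mnut 0.671 lever-only 0.256 F [-1.19  5.88 -0.11] M [1.261 0.202 0.414] yaw -15.88 handle rel -14.18 ring-nut mm [-0.97  0.71] z 0.0692
t 28.75 Mnut 0.777 lever-only 0.297 F [-1.43  6.61 -1.7 ] M [1.198 0.168 0.48 ] yaw -15.88 handle rel -14.18 ring-nut mm [-0.97  0.68] z 0.0692
```

```bash
python3 -m crank '{"dp":[[0.035,0,0],[0.035,0,0],[0.035,0,0],[0.035,0,0],[0,0,0],[0,0,0],[0,0,0],[0,0,0]],"delta_rot":[[0,0,0.0035],[0,0,0.0035],[0,0,0.0035],[0,0,0.0035],[0,0,0],[0,0,0],[0,0,0],[0,0,0]]}' >/dev/null
python3 chk.py; python3 -c "
from h import *
ctrl.get_image('scene');tq();ctrl.get_image('scene');tq();ctrl.get_image('scene');tq()"
```

```text
t 29.55 Mnut 0.810 lever-only 0.371 F [-2.5   5.42  0.  ] M [1.22  0.43  0.439] yaw -16.66 handle rel -14.96 ring-nut mm [-1.17  0.79] z 0.0691
t 29.6 Mnut 0.765 lever-only 0.331 F [-2.03  5.53 -0.02] M [1.277 0.388 0.435] yaw -16.66 handle rel -14.96 ring-nut mm [-1.15  0.78] z 0.0691
t 29.65 Mnut 0.814 lever-only 0.343 F [-2.    6.14 -0.3 ] M [1.269 0.397 0.471] yaw -16.67 handle rel -14.97 ring-nut mm [-1.2   0.73] z 0.0691
t 29.7 Mnut 0.729 lever-only 0.286 F [-1.56  5.46 -0.9 ] M [1.251 0.342 0.443] yaw -16.67 handle rel -14.97 ring-nut mm [-1.18  0.75] z 0.0691
```

```bash
python3 -m crank '{"dp":[[-0.38,0.01,0],[-0.38,0.01,0],[-0.38,0.01,0],[0,0,-0.4],[0,0,-0.6],[0,0,-0.8],[0,0,-0.8],[0,0,-0.6]],"delta_rot":[[0,0,-0.04],[0,0,-0.04],[0,0,-0.04],[0,0,0],[0,0,0],[0,0,0],[0,0,0],[0,0,0]]}' >/dev/null
python3 -c "
from h import *
tq();rep()
s=ctrl.get_image('scene');cv2.imwrite('pics/s8.png',cv2.resize(s[110:210,310:410],None,fx=6,fy=6,interpolation=cv2.INTER_CUBIC))
print(goto([.419,.157,.13],np.radians(5.2)))"
```

```text
t 30.5 Mnut 0.088 lever-only -0.184 F [  0.44  -9.8  -13.68] M [-1.93  -0.129  0.272] yaw -10.04 handle rel -8.34 ring-nut mm [-1.75 -4.9 ] z 0.1019
t 30.5 p [ 0.4778 -0.2416  0.1019] yaw -10.04 tz [-0.0014 -0.0063 -1.    ] F [  0.44  -9.8  -13.68] M [-1.93  -0.129  0.272] g 0.134 q [ 0.83  0.23 -0.46  1.89  0.12  1.06  0.14]
(array([-12.8 , -38.22,  -2.98]), array([ 0.007,  0.   , -0.267]))
```

View pics/s8.png

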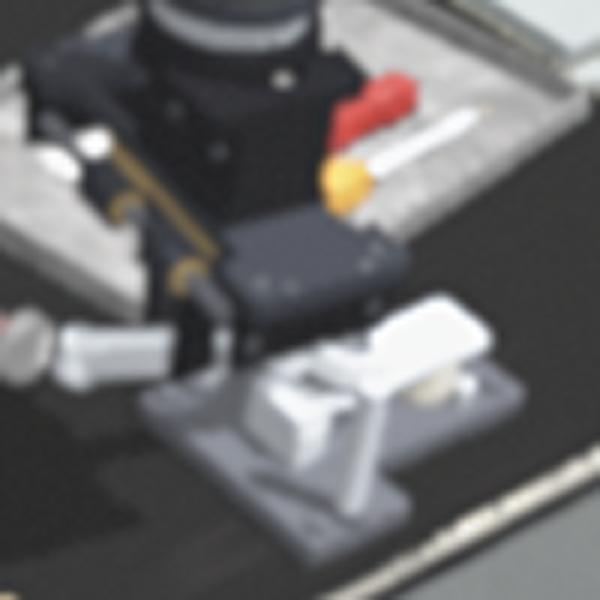

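```bash
python3 -c "
from h import *
cv2.imwrite('pics/w8.png',ctrl.get_image('wrist'));rep();tq()"
```

```text
t 30.6 p [ 0.4781 -0.2417  0.1027] yaw -10.09 tz [-7.0e-04 -6.5e-03 -1.0e+00] F [-0.49 -7.53 -9.45] M [-1.431 -0.101  0.231] g 0.136 q [ 0.83  0.22 -0.46  1.89  0.12  1.06  0.14]
t 30.6 Mnut 0.160 lever-only -0.071 F [-0.49 -7.53 -9.45] M [-1.431 -0.101  0.231] yaw -10.09 handle rel -8.39 ring-nut mm [-1.56 -5.07] z 0.1027
```

View pics/w8.png

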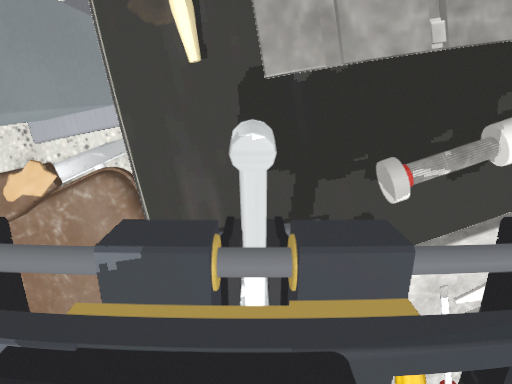

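```bash
python3 -m crank '{"dp":[[0,0,0.4],[0,0,0.4],[0,0,0.4],[0,0,0.4],[0,0,0.4],[0,0,0.4],[0,0,0.4],[0,0,0.2]],"delta_rot":[[0,0,0],[0,0,0],[0,0,0],[0,0,0],[0,0,0],[0,0,0],[0,0,0],[0,0,0]]}' >/dev/null
python3 -c "
from h import *
rep();tq();cv2.imwrite('pics/w9.png',ctrl.get_image('wrist'));rep();tq()"
```

```text
t 31.4 p [ 0.48  -0.235  0.071] yaw -9.79 tz [ 3.0e-04  1.7e-03 -1.0e+00] F [0.27 1.92 3.02] M [ 0.097 -0.174 -0.015] g 0.132 q [ 0.82  0.26 -0.46  1.91  0.14  1.    0.13]
t 31.4 Mnut -0.008 lever-only 0.007 F [0.27 1.92 3.02] M [ 0.097 -0.174 -0.015] yaw -9.79 handle rel -8.09 ring-nut mm [0.8  1.62] z 0.0710
t 31.45 p [ 0.4798 -0.235   0.0708] yaw -9.79 tz [ 0.      0.0018 -1.    ] F [0.58 2.29 3.69] M [ 0.153 -0.247  0.001] g 0.136 q [ 0.82  0.26 -0.46  1.91  0.14  1.    0.13]
t 31.45 Mnut -0.016 lever-only -0.017 F [0.58 2.29 3.69] M [ 0.153 -0.247  0.001] yaw -9.79 handle rel -8.09 ring-nut mm [0.64 1.6 ] z 0.0708
```

View pics/w9.png

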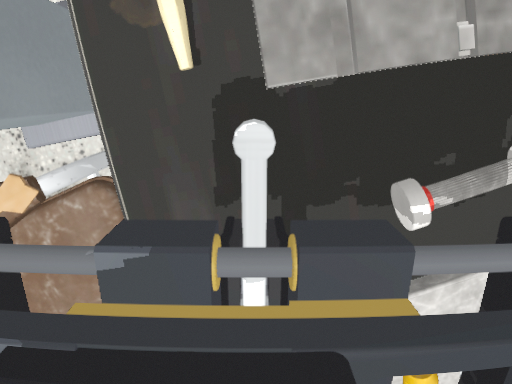

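```bash
python3 -m crank '{"dp":[[0,0,0.1],[0,0,0.1],[-0.24,-0.05,0],[-0.24,-0.05,0],[0,0,0],[0,0,0],[0,0,0],[0,0,0]],"delta_rot":[[0,0,0],[0,0,0],[0,0,-0.025],[0,0,-0.025],[0,0,0],[0,0,0],[0,0,0],[0,0,0]]}' - 60 >/dev/null
python3 -c "
from h import *
rep();tq();cv2.imwrite('pics/w10.png',ctrl.get_image('wrist')[90:230,200:310]);rep();tq()"
```

```text
t 32.25 p [ 0.4749 -0.2348  0.0697] yaw -6.99 tz [ 1.e-04 -3.e-04 -1.e+00] F [0.21 4.14 3.84] M [ 0.082 -0.154  0.105] g 0.13 q [ 0.83  0.26 -0.47  1.93  0.14  0.99  0.18]
t 32.25 Mnut 0.134 lever-only 0.030 F [0.21 4.14 3.84] M [ 0.082 -0.154  0.105] yaw -6.99 handle rel -5.29 ring-nut mm [0.37 1.1 ] z 0.0697
t 32.3 p [ 0.475  -0.2348  0.0697] yaw -6.99 tz [ 1.e-04 -3.e-04 -1.e+00] F [0.4  3.13 5.07] M [ 0.139 -0.108  0.094] g 0.135 q [ 0.83  0.26 -0.47  1.93  0.14  0.99  0.18]
t 32.3 Mnut 0.092 lever-only -0.001 F [0.4  3.13 5.07] M [ 0.139 -0.108  0.094] yaw -6.99 handle rel -5.29 ring-nut mm [0.4  1.09] z 0.0697
```

View pics/w10.png

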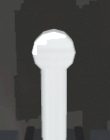

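```bash
python3 -m crank '{"dp":[[0,0,-0.05],[0,-0.05,-0.05],[0,-0.05,-0.05],[0,-0.05,0],[0,0,0],[0,0,0],[0,0,0],[0,0,0]],"delta_rot":[[0,0,0],[0,0,0],[0,0,0],[0,0,0],[0,0,0],[0,0,0],[0,0,0],[0,0,0]]}' >/dev/null
python3 -c "
from h import *
rep();tq()"
```

```text
t 33.1 p [ 0.4748 -0.2339  0.071 ] yaw -7.02 tz [-2.e-04 -9.e-04 -1.e+00] F [-0.49 -4.34  0.98] M [-1.146 -0.168  0.035] g 0.131 q [ 0.83  0.25 -0.47  1.93  0.14  0.99  0.17]
t 33.1 Mnut 0.031 lever-only -0.004 F [-0.49 -4.34  0.98] M [-1.146 -0.168  0.035] yaw -7.02 handle rel -5.32 ring-nut mm [0.18 1.97] z 0.0710
```

```bash
python3 -m crank '{"dp":[[0,0.07,0],[0,0,0],[0,0,-0.1],[0,0,-0.1],[0,0,-0.1],[0,0,-0.1],[0,0,0],[0,0,0]],"delta_rot":[[0,0,0],[0,0,0],[0,0,0],[0,0,0],[0,0,0],[0,0,0],[0,0,0],[0,0,0]]}' >/dev/null
python3 -c "
from h import *
rep();tq()"
```

```text
t 33.9 p [ 0.4746 -0.2339  0.0747] yaw -7.0 tz [-7.e-04  2.e-04 -1.e+00] F [ 0.03 -3.95 -4.42] M [-0.864 -0.32   0.113] g 0.129 q [ 0.83  0.25 -0.47  1.92  0.13  1.    0.18]
t 33.9 Mnut 0.064 lever-only -0.049 F [ 0.03 -3.95 -4.42] M [-0.864 -0.32   0.113] yaw -7.00 handle rel -5.30 ring-nut mm [0.01 1.96] z 0.0747
```

```bash
python3 -c "
from h import *
cv2.imwrite('pics/w11.png',ctrl.get_image('wrist'))
for f in ['w6','w8','w9','w11']:
    im=cv2.imread(f'pics/{f}.png');g=cv2.cvtColor(im,cv2.COLOR_BGR2GRAY)
    m=(g[:,225:285]>110).astype(np.uint8);m[:100]=0;m[215:]=0
    n,l,s,c=cv2.connectedComponentsWithStats(m);i=l[170,28];q=(l==i)
    w=q.sum(1);r=np.flatnonzero(w);print(f,'top',r[0],'maxw',w.max(),'row of max',np.flatnonzero(w==w.max()).mean(),'handle w',[int(w[k]) for k in (170,175,180,190,200,210)])
a=cv2.imread('pics/w6.png')[100:230,200:310];b=cv2.imread('pics/w11.png')[100:230,200:310]
cv2.imwrite('pics/cmp.png',cv2.resize(np.hstack([a,b]),None,fx=3.5,fy=3.5,interpolation=cv2.INTER_CUBIC))
"
```

```text
w6 top 116 maxw 45 row of max 139.5 handle w [27, 26, 26, 26, 26, 26]
w8 top 119 maxw 48 row of max 152.5 handle w [28, 28, 28, 27, 27, 26]
w9 top 119 maxw 44 row of max 142.0 handle w [26, 26, 26, 26, 26, 25]
w11 top 119 maxw 45 row of max 143.0 handle w [26, 26, 26, 26, 26, 26]
```

View pics/cmp.png

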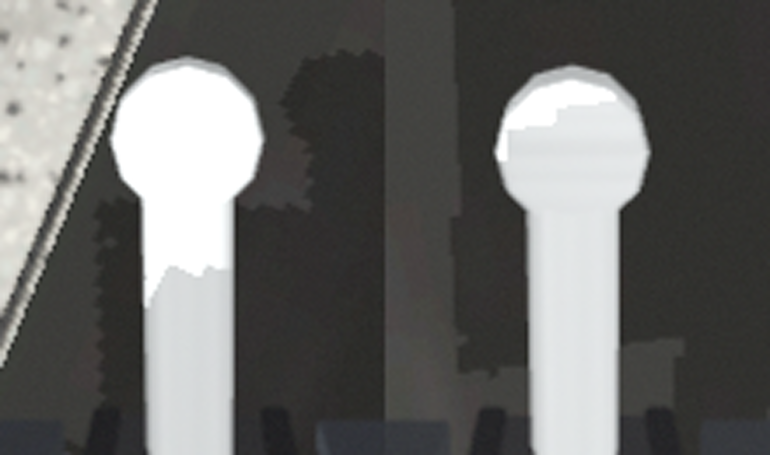

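```bash
python3 -m crank '{"dp":[[0,0.03,0],[0,0,0],[0,0,0],[0,0,0],[0,0,0],[0,0,0],[0,0,0],[0,0,0]],"delta_rot":[[-0.01,0,0],[-0.01,0,0],[-0.01,0,0],[0,0,0],[0,0,0],[0,0,0],[0,0,0],[0,0,0]]}' >/dev/null
python3 -c "
from h import *
rep();tq()"
```

```text
t 34.75 p [ 0.475  -0.2338  0.0751] yaw -6.98 tz [-0.0038 -0.0293 -0.9996] F [ 0.26  0.24 -2.1 ] M [ 0.077 -0.194  0.02 ] g 0.133 q [ 0.81  0.24 -0.47  1.93  0.17  0.99  0.14]
t 34.75 Mnut -0.002 lever-only -0.022 F [ 0.26  0.24 -2.1 ] M [ 0.077 -0.194  0.02 ] yaw -6.98 handle rel -5.28 ring-nut mm [0.44 2.18] z 0.0751
```

```bash
python3 -m crank '{"dp":[[0,0.005,-0.15],[0,0.005,-0.15],[0,0.005,-0.2],[0,0.006,-0.2],[0,0.006,-0.2],[0,0.006,-0.2],[0,0.006,-0.2],[0,0,0]],"delta_rot":[[0,0,0],[0,0,0],[0,0,0],[0,0,0],[0,0,0],[0,0,0],[0,0,0],[0,0,0]]}' >/dev/null
python3 -c "
from h import *
rep();tq()"
```

```text
t 35.55 p [ 0.4751 -0.2344  0.0884] yaw -7.0 tz [-0.0032 -0.0303 -0.9995] F [-0.73  0.8  -1.95] M [ 0.033 -0.07  -0.013] g 0.133 q [ 0.82  0.23 -0.47  1.92  0.15  1.02  0.15]
t 35.55 Mnut 0.067 lever-only 0.080 F [-0.73  0.8  -1.95] M [ 0.033 -0.07  -0.013] yaw -7.00 handle rel -5.30 ring-nut mm [0.53 1.57] z 0.0884
```

Free of the nut. Lifting on, then carrying to the clear spot.

```bash
python3 -m crank '{"dp":[[0,0.01,-0.3],[0,0.01,-0.4],[0,0.02,-0.6],[0,0.03,-0.8],[0,0.03,-0.8],[0,0.03,-0.8],[0,0.03,-0.8],[0,0,0]],"delta_rot":[[0,0,0],[0,0,0],[0,0,0],[0,0,0],[0,0,0],[0,0,0],[0,0,0],[0,0,0]]}' >/dev/null
python3 -c "
from h import *
rep();s=ctrl.get_image('scene');cv2.imwrite('pics/s12.png',cv2.resize(s[110:210,310:410],None,fx=6,fy=6,interpolation=cv2.INTER_CUBIC))
print(goto([.419,.157,.13],np.radians(-7)))"
```

```text
t 36.35 p [ 0.4758 -0.2349  0.1347] yaw -6.99 tz [-0.0013 -0.0313 -0.9995] F [ 0.33 -0.08 -2.05] M [ 0.056 -0.148 -0.017] g 0.133 q [ 0.83  0.17 -0.48  1.87  0.12  1.11  0.18]
(array([-10.36, -38.18,  -0.8 ]), array([ 0.031, -0.001,  0.   ]))
```

View pics/s12.png

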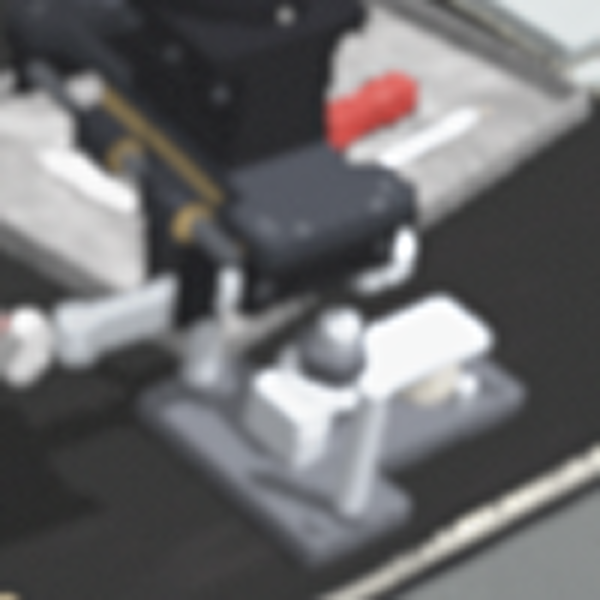

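```bash
python3 -m crank '{"dp":[[-0.5,-2,-0.1],[-1.1,-4,-0.1],[-1.2,-4.5,-0.1],[-1.2,-4.5,-0.1],[-1.2,-4.5,-0.1],[-1.2,-4.5,-0.1],[-1.2,-4.5,-0.1],[-1.2,-4.5,-0.1]],"delta_rot":[[0,0,0],[0,0,0],[0,0,0],[0,0,0],[0,0,0],[0,0,0],[0,0,0],[0,0,0]]}' >/dev/null
python3 -c "
from h import *
rep();print(goto([.421,.157,.06],np.radians(5)))"
```

```text
t 37.2 p [0.4263 0.1061 0.1309] yaw -6.96 tz [-0.0036 -0.0307 -0.9995] F [ 1.43  0.01 -2.59] M [ 0.073 -0.189  0.017] g 0.131 q [ 0.5  -0.   -0.81  2.05  0.03  1.1  -0.45]
(array([-1.14, -5.2 ,  6.93]), array([ 0.031,  0.003, -0.209]))
```

```bash
python3 -m crank '{"dp":[[-0.3,-1.3,0.5],[-0.3,-1.3,1],[-0.3,-1.3,1],[-0.2,-1.3,1],[0,0,1],[0,0,1],[0,0,1],[0,0,0.3]],"delta_rot":[[0,0,-0.05],[0,0,-0.05],[0,0,-0.05],[0,0,-0.05],[0,0,0],[0,0,0],[0,0,0],[0,0,0]]}' >/dev/null
python3 -m crank '{"dp":[[0,0,0],[0,0,0],[0,0,0],[0,0,0.5],[0,0,0.5],[0,0,0.5],[0,0,0],[0,0,0]],"delta_rot":[[0,0,0],[0,0,0],[0,0,0],[0,0,0],[0,0,0],[0,0,0],[0,0,0],[0,0,0]]}' >/dev/null
python3 -c "
from h import *
rep();print(goto([.421,.157,.023],np.radians(5)));
cv2.imwrite('pics/s13.png',ctrl.get_image('scene'))"
```

```text
t 38.8 p [0.4187 0.1539 0.0464] yaw 4.47 tz [-0.0043 -0.0297 -0.9995] F [ 0.92 -0.16 -2.99] M [ 0.086 -0.062 -0.   ] g 0.134 q [ 0.39  0.18 -0.86  2.11  0.2   0.94 -0.51]
(array([ 0.27, -0.36,  2.33]), array([ 0.029,  0.007, -0.009]))
```

View pics/s13.png

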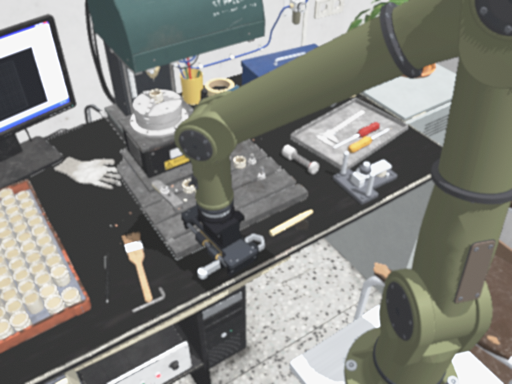

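```bash
python3 -m crank '{"dp":[[0,0,0.4],[0,0,0.4],[0,0,0.4],[0,0,0.4],[0,0,0.3],[0,0,0.2],[0,0,0],[0,0,0]],"delta_rot":[[0,0,0],[0,0,0],[0,0,0],[0,0,0],[0,0,0],[0,0,0],[0,0,0],[0,0,0]]}' >/dev/null
python3 -c "
from h import *
rep()"
```

```text
t 39.65 p [0.4189 0.1533 0.0257] yaw 4.47 tz [-0.0036 -0.0297 -0.9996] F [-0.86  0.76 -1.49] M [ 0.077 -0.104  0.035] g 0.131 q [ 0.36  0.22 -0.84  2.13  0.25  0.9  -0.55]
```

```bash
python3 -m crank '{"dp":[[0,0,0.1],[0,0,0.1],[0,0,0.1],[0,0,0.05],[0,0,0],[0,0,0],[0,0,0],[0,0,0]],"delta_rot":[[0,0,0],[0,0,0],[0,0,0],[0,0,0],[0,0,0],[0,0,0],[0,0,0],[0,0,0]]}' >/dev/null
python3 -c "
from h import *
rep()"
```

```text
t 40.45 p [0.4189 0.1531 0.0227] yaw 4.46 tz [-0.0037 -0.0305 -0.9995] F [-3.39 -0.93  5.44] M [-0.144  0.351 -0.018] g 0.126 q [ 0.36  0.23 -0.84  2.13  0.25  0.89 -0.55]
```

```bash
python3 -m crank '{"dp":[[0,0,0],[0,0,0],[0,0,0],[0,0,0],[0,0,0],[0,0,0],[0,0,0],[0,0,0]],"delta_rot":[[0,0,0],[0,0,0],[0,0,0],[0,0,0],[0,0,0],[0,0,0],[0,0,0],[0,0,0]]}' 4.0 >/dev/null
python3 -c "
from h import *
rep()"
python3 -m crank '{"dp":[[0,0,-1],[0,0,-1],[0,0,-2],[0,0,-3],[0,2,-3],[0,3,-3],[0,3,-2],[0,0,0]],"delta_rot":[[0,0,0],[0,0,0],[0,0,0],[0,0,0],[0,0,0],[0,0,0],[0,0,0],[0,0,0]]}' >/dev/null
python3 -c "
from h import *
rep();cv2.imwrite('pics/s14.png',ctrl.get_image('scene'));cv2.imwrite('pics/w14.png',ctrl.get_image('wrist'))
import pickle;pickle.dump(ctrl.camera_info('wrist'),open('W14.pkl','wb'))"
```

```text
t 41.25 p [0.4188 0.1532 0.0222] yaw 4.47 tz [-0.0036 -0.0298 -0.9995] F [ 1.2  -0.43  0.6 ] M [ 0.071 -0.084 -0.036] g 0.461 q [ 0.36  0.23 -0.84  2.13  0.25  0.89 -0.55]
t 42.05 p [0.4281 0.0744 0.1783] yaw 4.12 tz [ 0.0034 -0.0324 -0.9995] F [-0.83 -0.94 -0.34] M [-0.02  -0.083 -0.068] g 0.458 q [ 0.57 -0.09 -0.78  2.01 -0.03  1.2  -0.12]
```

View pics/w14.png

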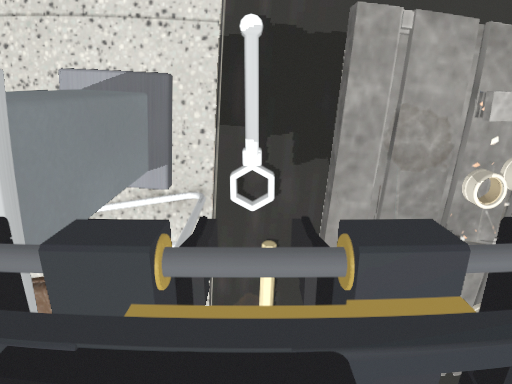

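View pics/s14.png

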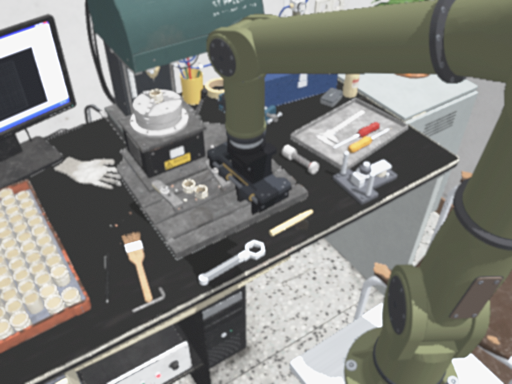

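```bash
python3 -c "
from h import *
print(goto([.466,-.37,.185],np.radians(4)))"
python3 -m crank '{"dp":[[0,3,-0.1],[0,5,0],[0,5,0],[0,5,0],[0,5,0],[0,5,0],[0,5,0],[0,5,0]],"delta_rot":[[0.03,0,0],[0,0,0],[0,0,0],[0,0,0],[0,0,0],[0,0,0],[0,0,0],[0,0,0]]}' >/dev/null
python3 -m crank '{"dp":[[0.3,4,0],[0,2,0],[0,0,0],[0,0,0],[0,0,0],[0,0,0],[0,0,0],[0,0,0]],"delta_rot":[[0,0,0],[0,0,0],[0,0,0],[0,0,0],[0,0,0],[0,0,0],[0,0,0],[0,0,0]]}' >/dev/null
python3 -c "
from h import *
rep();W=ctrl.camera_info('wrist');im=ctrl.get_image('wrist')
import pickle;pickle.dump(W,open('W15.pkl','wb'));cv2.imwrite('pics/w15.png',im)
c=proj(W,[[.463,-.3302,.065]])[0].astype(int);print(c)
u,v=c-37;u=max(u,0);v=max(v,0);print(u,v)
cv2.imwrite('pics/w15c.png',cv2.resize(im[v:v+75,u:u+75],None,fx=8,fy=8,interpolation=cv2.INTER_CUBIC))"
```

```text
(array([ 0.56, 44.97,  0.39]), array([0.03 , 0.004, 0.007]))
t 43.75 p [ 0.463  -0.3599  0.1764] yaw 4.51 tz [-5.8e-03 -3.0e-04 -1.0e+00] F [-0.11  0.03 -0.29] M [-0.014 -0.148  0.016] g 0.457 q [ 0.92  0.25 -0.36  1.69  0.1   1.23  0.62]
[258 151]
221 114
```

View pics/w15c.png

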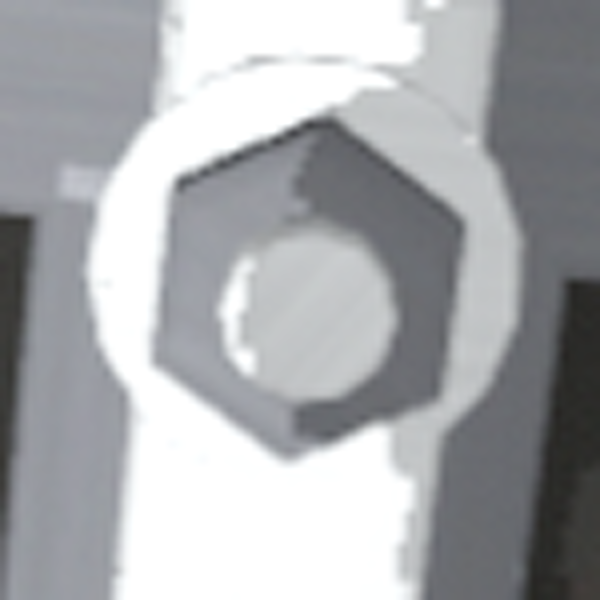

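Run:
```python
from h import *
import pickle
W=pickle.load(open('W15.pkl','rb'))
c=np.array([(176,185),(328,118),(463,222),(440,392),(288,462),(155,362)])/8.+[220.5,113.5]
P=plane(W,c,.06)[:,:2];ctr=P.mean(0);v=P-ctr
print(ctr,np.hypot(*v.T),(np.degrees(np.arctan2(v[:,1],v[:,0]))%60).round(1))
W=pickle.load(open('W14.pkl','rb'));print('ring',plane(W,[(252.3,187.5)],.014))
```

```text
[ 0.46325522 -0.33008609] [0.01702098 0.01744676 0.01697858 0.01691105 0.01770427 0.01711649] [25.6 28.4 29.  27.1 28.  29.5]
ring [[0.42445658 0.05847115 0.014     ]]
```

```bash
python3 -c "
from h import *
rep();print(ctrl.close_job())"
```

```text
t 43.8 p [ 0.463  -0.3601  0.1764] yaw 4.5 tz [-5.8e-03 -2.0e-04 -1.0e+00] F [-1.06  0.29  0.18] M [ 0.017 -0.064  0.027] g 0.456 q [ 0.92  0.25 -0.36  1.69  0.1   1.23  0.62]
the job is handed in; nothing more can be done
None
```

The nut came up tight at about 0.78 N m on the wrist sensor (0.73–0.81 over four readings). I then laid the spanner flat on the desk and handed the job in at 43.8 s. No verdict was reported.

**What I did:** I found the nut and spanner in the wrist and top camera images. I seated the ring over the nut and turned it clockwise in two bites: a free swing of about 68°, then a second set about 67° back, taken in small steps until the torque rose.

**What went wrong:** on the first lift-off the ring stayed caught on the nut and the spanner tipped in the jaws, with about 14 N on the wrist. I lowered it again, raised the grip to 60 N, tilted the tool 0.03 rad to level the spanner and lifted it off cleanly. It had slid about 1.4 mm in the jaws.

**Last checks:**
- **Spanner:** the pictures show it flat, with its ring at about (0.424, 0.058), roughly 0.39 m from the nut.
- **Other things:** the drift, hex key and plug gauge look unmoved in the scene picture; I did not measure them.
- **Nut:** the final picture puts its corners at about 28° (mod 60°), so it turned about 86°, within the expected 80–130°. The spanner's angle at the stop had led me to expect about 24–26°. I put that 2–4° difference down to give in the grip, because I never read a torque large enough to turn the nut back, but I could not confirm it.
- **Not readable:** the nut and stud joint values are not in the state I could read, so "home" rests on the force and the pictures.

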